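Crank the dish slide to the green station and stow the handle

TASK

Swing the orange folding handle of the handwheel fully out, without turning the wheel yet, and use it to crank the dish carriage until its red pointer stands over the green tab on the white scale (not the yellow one). Then fold the handle back flat onto the wheel, leaving the pointer over the green tab. Do not push away or knock over the mug, the tape roll or the marker that lie near it.

Things in the scene. Friction and masses are not known exactly. Their poses are not given: they have to be found in the camera images.
- slide_unit: Fixed hand-cranked slide, 500 mm long: grey sloping gear housing with a black handwheel; right of it, rods with a blue carriage (all below 85 mm). Origin on the worktop straight below the wheel's hub (130 mm up). Own axes: y along the rods, the carriage at -y of the wheel; x away from the operator. The wheel's axle leans 27 degrees from vertical, its outer end towards own -x (the operator).
- hub (a point): Centre of the front face of the black handwheel (154 mm across, 16 mm thick). Turns with the wheel: its z axis points out of the face along the axle, its x axis points to the handle's hinge. The face is a disc; a steel cap stands 3 mm proud in its centre.
- handwheel (a joint): Angle of the handwheel, rad; grows anticlockwise seen facing the wheel. Turns freely over several turns; dry friction about 0.12 N m, stays where left. One full anticlockwise turn moves the carriage 50 mm towards the wheel (own +y of slide_unit); clockwise moves it away.
- handle (a joint): Fold angle of the handle, rad: 0 folded flat (parallel to the face, pointing from its hinge inwards across the hub), 1.571 fully out (parallel to the axle); stops at both. The hinge axis is tangential (y axis of hub), 64 mm from the axle along the hub's x axis and 20 mm in front of the face. Friction about 0.06 N m holds it anywhere; no latch.
- handle_mid (a point): Point on the handle's centre line, 55 mm from its hinge. The handle is a steel pin, 84 mm long from the hinge, with a round orange sleeve (17 to 21 mm thick, from 14 to 81 mm from the hinge) that spins freely on it, so a grip on it need not turn with the wheel. Folded, its centre line lies 20 mm in front of the face, about 9 mm of gap beneath the sleeve.
- carriage (a joint): Position of the carriage along the rods, m, 0 at mid travel, stops at -0.085 and +0.085; grows towards the wheel. Geared to the handwheel (50 mm a turn).
- pointer_tip (a point): Tip end of the red pointer (3 mm wide) on the front of the blue carriage; it moves with the carriage just above the white scale.
- green_tab: Green tab, 10 mm wide along the scale, clipped on the white scale: the target. Origin at the middle of its width; own axes parallel to those of slide_unit. It may be on either side of the carriage.
- yellow_tab: Yellow tab of the same shape, marking the other station: not the target.
- mug: Green mug, 94 mm high, bystander. Origin at its foot.
- tape: Roll of tan tape lying flat, 64 mm across, 19 mm high, behind the rods, bystander. Origin at its underside.
- marker: Blue and white marker, 128 mm long, 15 mm high, lying near the front edge left of the middle, bystander. Origin at its underside.

How it is judged (in metres and radians):
On the way, in this order (a step that is already met when the one before it is completed fails the run):
1. the handle is swung fully out (above 1.35 rad) while the carriage is still within 8 mm of its start (value of joint handle above 1.35 rad and distance of pointer_tip from where it was at the start of the episode below 0.008 m), for 0.1 s.
2. with the handle out, the pointer has been cranked to within 5 mm of the middle of the green tab (value of joint handle above 1.2 rad and y of pointer_tip in the frame of green_tab between -0.005 and 0.005 m), for 0.2 s.
At the end, for the whole second after the job is handed in: the pointer is within 5 mm of the middle of the green tab (over the tab), the handle is folded flat (below 0.15 rad) and the wheel is still (y of pointer_tip in the frame of green_tab between -0.005 and 0.005 m and value of joint handle below 0.15 rad and velocity of joint handwheel between -0.05 and 0.05 rad/s); the robot touches nothing.
It fails at once if the mug, tape or marker is pushed more than 30 mm away (distance of any of mug, tape, marker from where it was at the start of the episode above 0.03 m).
It fails at once if the mug is knocked over (angle between mug's own z axis and vertical above 0.6 rad).
It also fails if it takes over 72 s, if anything falls off the work surface, if the arm or the gripper's body presses on something with over 40 N, if the wrist force passes 120 N, or if a joint passes its speed limit or range.

ROBOT

A 6-joint arm with a two-finger parallel gripper is mounted at the origin on a cart in front of the work surface, level with it; the furniture and walls round the work are solid. World frame = base frame: x ahead of the robot, y to its left, z up, the work surface at z = 0. Lengths are in mm, angles in rad, forces in N, time in s.
With the tool pointing down it reaches from about 350 to 975 mm from the base axis. Payload 7.1 kg.
Tool frame: the origin (TCP) lies at the very end of the fingers, on their centre line; the grasp point (between the pads) lies 19 mm behind it; y points along the fingers, x is the direction in which the jaws open and shut, and the axes are right-handed (so a half turn about y gives the same grasp; the last joint's range is limited). The gripper opens to 88 mm and grips with 3 to 60 N. Pads are 20 mm wide; open, the fingers measure 115 mm over their backs; the gripper's body (75 mm by 178 mm) begins 61 mm behind the grasp point.
Start: joints at [1.146, 0.423, 1.63, -0, 1.089, -0.019], TCP at [246.689, 574.238, 222.675] pointing down, gripper open.
Joint ranges: [-3, 3], [-0.9, 2.11], [0.09, 2.58], [-1.31, 4.45], [0.11, 2.69], [-2.54, 2.54]. Speed limits (rad/s): [2.39, 2.39, 3.01, 3.14, 3.14, 3.14].

INTERFACE

Orientations are given as a rotation vector (axis times angle).
In Python, from workcell import ctrl gives the robot as it stands. The module is installed in compiled form; this text tells all that it offers.
- The arm moves only by the tool jog_arm, never from a script. Its argument "steps" is a list of rows, each an object with "turn": the turn, a rotation vector about the world's x, y, z scaled (see below), a list of three; "dp": the shift along the world's x, y, z scaled (see below), a list of three; "claw": the opening, from 0 (shut) to 1 (fully open). In form: [{"turn": [wx, wy, wz], "dp": [x, y, z], "claw": claw}, ...]. A call has 1 to 12 rows; each row is the pose to reach, as a shift and turn from the pose measured when the call began, turning the shorter way round; what a row does not reach only later rows make up. The controller multiplies each number of a shift by 80 mm and each number of a turn by pi rad. A row lasts 1/12 s, in which the tool goes at most 41.7 mm and 7.16 degrees, less where a joint would pass 70% of its speed; a pose out of reach is approached as far as the arm can. A call with a number of a shift or a turn outside -1 to 1 is refused whole. A call with a gripper value outside its range is refused whole. The fingers move at their own pace and stop on an object; the grip force is fixed at half the most. Time passes only in rows, so rows that repeat a pose let the fingers close. It gives the time, the measured TCP pose, the force and the opening at its end, in the units of the state.
- ctrl.get_obs(): the state, without advancing time (a new reading comes with each control period).
- ctrl.get_image(name): name is "scene" or "top" or "wrist"; returns a dict with "img" (480x640x3 uint8, red, green, blue), "range_z" (480x640 float32, mm along the optical axis (not along the pixel's ray), 0 where there is no reading), "fovy" (degrees; the focal length in pixels is half the picture's height over the tangent of half this angle, whatever the lens; pixels are square), "cx", "cy" (the principal point, pixels), "dist_coeffs" ([k1, k2, p1, p2, k3] as OpenCV has them; the pictures are not rectified), "camera_from_world" (4x4, takes a point from world to camera coordinates); the wrist camera has in their place "hand_eye" (4x4, takes a point from camera to tool coordinates, whose origin is the TCP and whose axes are the tool frame's). Camera axes: x right, y down, z forward; pixel columns grow to the right and rows downward; lengths in mm; the calibration is good to about 2 mm. A picture is of the moment at which its call begins: read the wrist's pose just before it.
- ctrl.close_job(): hands the job in, once; it reports no verdict.
The state is a dict: "t": time; "qpos": joint angles; "qvel": joint speeds; "joint_torque": joint torques, N m; "ee_pos": TCP position; "orientation": TCP orientation; "ft_force": force on the tool from outside, world axes, zero at the start; "moment": the same for the moment, N m; "width": finger opening in mm.
Only numpy, scipy, OpenCV 4.12 (cv2) and the standard library are available. Lean on these libraries where they do the work, as an engineer would, in place of code of your own. Each camera call takes 0.05 s, during which the arm holds its last target.

## Working session

There is one attempt and no reset: what is moved stays moved. The work goes in short steps, Python scripts to look and compute and a tool call to move; the robot and the scene stay as the last step left them, time stands still between calls to the robot, and variables do not carry over. Pictures are saved under pics/ and viewed, and the job is handed in when it is done.

Besides the shell and the picture viewer there is one more tool, called after ">>>" as name(argument=value, ...) on one line, values as JSON. jog_arm: Moves the arm, as the interface text tells. Its arguments: {"type":"object","properties":{"steps":{"type":"array","items":{"type":"object","properties":{"turn":{"type":"array","items":{"type":"number"}},"dp":{"type":"array","items":{"type":"number"}},"claw":{"type":"number"}}}}},"required":["steps"]}

```bash
mkdir -p pics; cat > h.py <<'E'
import numpy as np, cv2, pickle
from workcell import ctrl
def grab(n,tag):
    o=ctrl.get_obs(); d=ctrl.get_image(n); d['obs']=o
    pickle.dump(d,open(f'pics/{tag}.pkl','wb')); cv2.imwrite(f'pics/{tag}.png',d['img'][:,:,::-1]); return d
def K(d):
    f=240/np.tan(np.radians(d['fovy'])/2); return np.array([[f,0,d['cx']],[0,f,d['cy']],[0,0,1.]])
def wfc(d):
    if 'camera_from_world' in d: return np.linalg.inv(np.array(d['camera_from_world']))
    T=np.eye(4); T[:3,:3]=cv2.Rodrigues(np.array(d['obs']['orientation'],float))[0]; T[:3,3]=d['obs']['ee_pos']
    return T@np.array(d['hand_eye'])
def ray(d,uv):
    p=cv2.undistortPoints(np.array(uv,float).reshape(-1,1,2),K(d),np.array(d['dist_coeffs'],float)).reshape(-1,2)
    T=wfc(d); r=np.c_[p,np.ones(len(p))]@T[:3,:3].T; return T[:3,3],r
def pt(d,uv):  # by depth
    o,r=ray(d,uv); z=np.array([d['range_z'][int(round(v)),int(round(u))] for u,v in np.reshape(uv,(-1,2))]); return o+r*z[:,None],z
def onz(d,uv,z):
    o,r=ray(d,uv); return o+r*((z-o[2])/r[:,2])[:,None]
def proj(d,P):
    T=np.linalg.inv(wfc(d)); return cv2.projectPoints(np.array(P,float).reshape(-1,1,3),cv2.Rodrigues(T[:3,:3])[0],T[:3,3],K(d),np.array(d['dist_coeffs'],float))[0].reshape(-1,2)
E
python3 - <<'E'
from h import *
np.set_printoptions(suppress=True,precision=3)
for n in ['scene','top','wrist']:
    d=grab(n,n+'0'); print(n,d['fovy'],wfc(d).round(2).tolist())
print(ctrl.get_obs())
E
```

```text
scene 49.15295809910652 [[0.79, -0.32, 0.53, 53.24], [-0.62, -0.43, 0.66, -806.37], [0.02, -0.84, -0.54, 653.38], [0.0, 0.0, 0.0, 1.0]]
top 55.712971442968616 [[-0.0, -1.0, 0.1, 507.48], [-1.0, 0.0, -0.01, -136.02], [0.01, -0.1, -1.0, 1025.41], [0.0, 0.0, 0.0, 1.0]]
wrist 68.98988640018811 [[0.39, 0.88, 0.26, 174.33], [0.92, -0.38, -0.11, 605.44], [-0.0, 0.28, -0.96, 383.4], [0.0, 0.0, 0.0, 1.0]]
{'t': 0.15, 'qpos': array([ 1.146,  0.424,  1.63 ,  0.   ,  1.089, -0.019]), 'qvel': array([ 0.001, -0.003, -0.003,  0.001, -0.   , -0.001]), 'joint_torque': array([  0.   , -54.498, -27.392,   0.064,   0.02 ,  -0.   ]), 'ee_pos': array([246.51 , 573.897, 222.101]), 'orientation': array([-1.375, -0.905,  0.906]), 'ft_force': array([-0.004,  0.317,  0.545]), 'moment': array([ 0.072,  0.037, -0.021]), 'width': 88.08555469473427}
```

View pics/scene0.png

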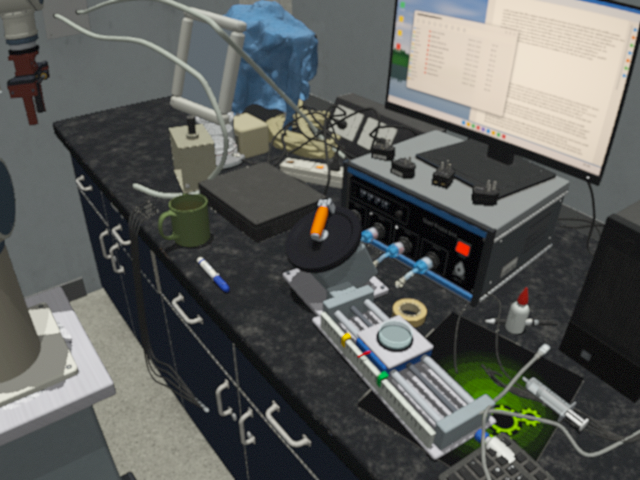

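View pics/top0.png

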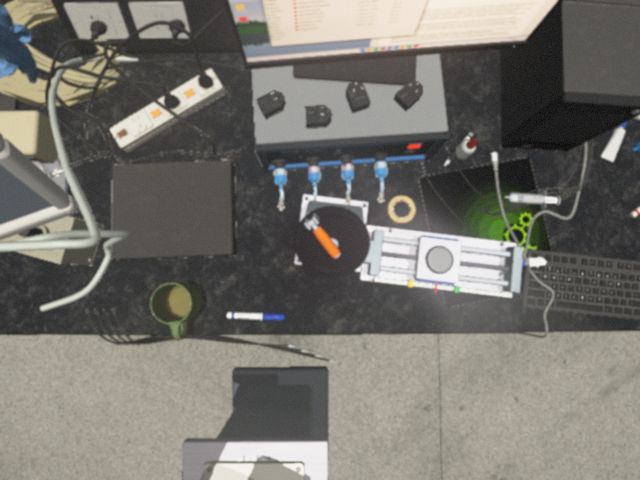

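Scene: the wheel is at about (325,238), with the orange handle at (320,218). In the top view the wheel is at (333,240), the handle runs from its hinge at (310,220) to its free end at (338,256), red is at (436,289), green at (457,290) and yellow at (410,284). The mug is at (172,303), the marker at (256,316) and the tape at (401,209).

```bash
cat >> h.py <<'E'
def mask(d,c):
    hsv=cv2.cvtColor(d['img'],cv2.COLOR_RGB2HSV); r={'orange':((6,150,120),(16,255,255)),'green':((50,120,60),(75,255,255)),'yellow':((20,150,120),(32,255,255)),'red':((172,120,80),(180,255,255)),'red2':((0,150,80),(4,255,255))}[c]
    return cv2.inRange(hsv,r[0],r[1])
def blobs(d,c,mn=5):
    n,l,s,ce=cv2.connectedComponentsWithStats(mask(d,c)); return [(s[i,4],ce[i].round(1).tolist(),s[i,:4].tolist()) for i in range(1,n) if s[i,4]>=mn]
E
python3 - <<'E'
from h import *
np.set_printoptions(suppress=True,precision=1)
for t in ['scene0','top0']:
    d=pickle.load(open(f'pics/{t}.pkl','rb'))
    for c in ['orange','green','yellow','red','red2']:
        for b in blobs(d,c): print(t,c,b, pt(d,[b[1]])[0])
    im=d['img']
    if t=='top0': cr=im[190:310,270:540]
    else: cr=im[180:400,270:460]
    cv2.imwrite(f'pics/crop_{t}.png',cv2.resize(cr,None,fx=2.7,fy=2.7,interpolation=cv2.INTER_CUBIC)[:,:,::-1])
d=pickle.load(open('pics/top0.pkl','rb'))
# wheel face plane
P,z=pt(d,[[u,v] for v in range(205,276,10) for u in range(298,372,10)])
for a in P.reshape(8,8,3): print(a.round(0).tolist())
E
```

```text
scene0 orange (np.int32(66), [314.3, 220.5], [310, 207, 11, 27]) [[ 568.1 -154.7  159.6]]
scene0 orange (np.int32(89), [323.2, 221.2], [318, 207, 10, 29]) [[ 581.  -164.8  158.5]]
scene0 green (np.int32(8), [402.0, 4.5], [401, 3, 3, 4]) [[878.7 -33.3 504.1]]
scene0 green (np.int32(166), [399.7, 58.6], [392, 52, 16, 14]) [[874.  -44.2 395. ]]
scene0 green (np.int32(79), [381.1, 377.5], [377, 372, 11, 14]) [[ 476.1 -442.3   53.6]]
scene0 yellow (np.int32(7), [400.6, 18.3], [400, 17, 2, 4]) [[875.8 -35.3 476.7]]
scene0 yellow (np.int32(8), [399.5, 32.5], [399, 31, 2, 4]) [[875.1 -36.2 447.9]]
scene0 yellow (np.int32(48), [345.9, 336.8], [342, 333, 9, 9]) [[ 492.  -341.4   53.3]]
scene0 red (np.int32(14), [365.9, 352.7], [363, 352, 7, 3]) [[ 489.5 -392.6   58.8]]
scene0 red2 (np.int32(9), [398.0, 46.0], [397, 45, 3, 3]) [[873.6 -36.6 420. ]]
scene0 red2 (np.int32(60), [462.5, 248.7], [455, 241, 16, 16]) [[ 778.  -341.7  114.9]]
scene0 red2 (np.int32(5), [462.8, 246.6], [462, 245, 3, 4]) [[ 778.3 -341.2  119.3]]
scene0 red2 (np.int32(123), [523.3, 296.9], [518, 288, 10, 17]) [[ 791.2 -479
[... 1489 characters left out ...]
, -141.0, 123.0], [569.0, -160.0, 161.0], [572.0, -181.0, 127.0], [572.0, -201.0, 126.0], [572.0, -221.0, 126.0], [571.0, -240.0, 131.0]]
[[553.0, -101.0, 114.0], [553.0, -121.0, 108.0], [553.0, -141.0, 110.0], [553.0, -161.0, 113.0], [551.0, -180.0, 146.0], [552.0, -202.0, 113.0], [552.0, -221.0, 119.0], [555.0, -249.0, 55.0]]
[[536.0, -97.0, -2.0], [533.0, -121.0, 105.0], [533.0, -141.0, 102.0], [533.0, -162.0, 103.0], [533.0, -182.0, 105.0], [533.0, -202.0, 103.0], [532.0, -222.0, 110.0], [535.0, -254.0, 10.0]]
[[513.0, -97.0, 0.0], [513.0, -119.0, -2.0], [513.0, -142.0, 1.0], [513.0, -162.0, 98.0], [513.0, -182.0, 96.0], [513.0, -209.0, 0.0], [513.0, -232.0, -6.0], [513.0, -253.0, 13.0]]
```

```bash
ls pics
```

```text
crop_scene0.png
crop_top0.png
scene0.pkl
scene0.png
top0.pkl
top0.png
wrist0.pkl
wrist0.png
```

View pics/crop_scene0.png

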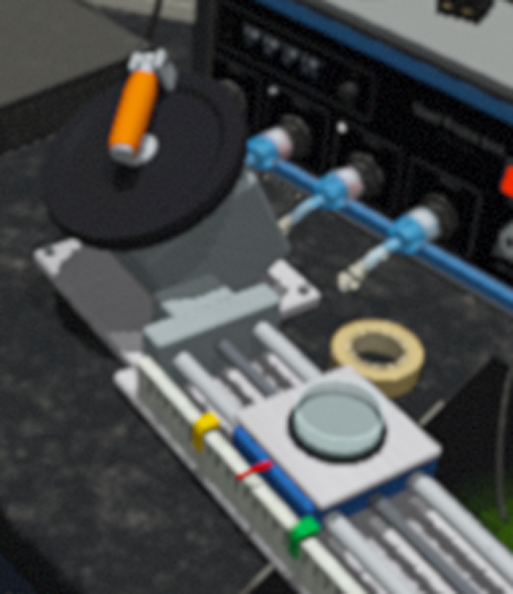

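View pics/crop_top0.png

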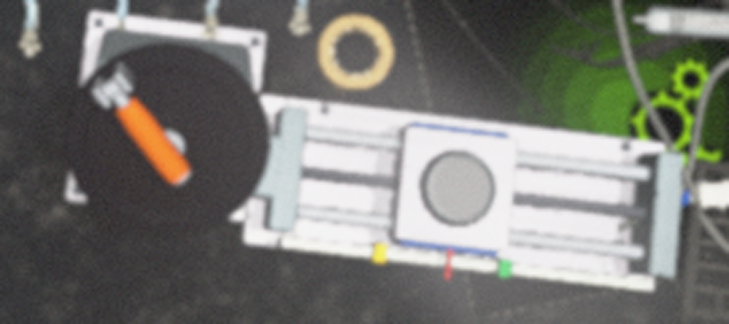

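```bash
python3 - <<'E'
from h import *
np.set_printoptions(suppress=True,precision=2)
d=pickle.load(open('pics/top0.pkl','rb'))
uv=[[u,v] for v in range(195,285) for u in range(285,385)]
P,z=pt(d,uv)
# wheel face: dark, near plane
im=d['img']; dark=np.array([im[v,u].max()<60 for u,v in uv])
S=P[dark&(P[:,2]>85)&(P[:,2]<200)]
rng=np.random.default_rng(0);best=None
for _ in range(500):
    a=S[rng.choice(len(S),3,False)]; n=np.cross(a[1]-a[0],a[2]-a[0]); n/=np.linalg.norm(n)+1e-9
    k=abs((S-a[0])@n)<4
    if best is None or k.sum()>best.sum(): best=k
Q=S[best]; c=Q.mean(0); n=np.linalg.svd(Q-c)[2][2]; n*=np.sign(n[2]); print(len(Q),len(S),c,n,np.degrees(np.arccos(n[2])),np.degrees(np.arctan2(n[1],n[0])))
print(Q.min(0),Q.max(0))
# handle
m=mask(d,'orange'); ys,xs=np.nonzero(m[200:270,300:350]); H=pt(d,np.c_[xs+300,ys+200])[0]
print('orange mean',H.mean(0)); hc=H.mean(0); a=np.linalg.svd(H-hc)[2][0]; print(a,((H-hc)@a).min(),((H-hc)@a).max())
E
```

```text
687 771 [ 562.69 -124.06  117.84] [-0.44  0.02  0.9 ] 26.308621071406172 177.73176780973753
[ 508.49 -197.49   94.16] [639.42 -93.41 159.17]
orange mean [ 575.36 -156.49  159.59]
[-0.03  0.04  1.  ] -47.97949276843748 867.6820481045938
```

```bash
python3 - <<'E'
from h import *
np.set_printoptions(suppress=True,precision=3)
d=pickle.load(open('pics/top0.pkl','rb')); s=pickle.load(open('pics/scene0.pkl','rb'))
c=lambda p:[p[0]/2.7+270,p[1]/2.7+190]
e=onz(d,[c((245,243)),c((655,290))],10); v=e[0]-e[1]; print('edge',e,'yaw',np.arctan2(-v[0],v[1]))
e=onz(d,[c((270,97)),c((655,143))],10); v=e[0]-e[1]; print('back edge',e,'yaw',np.arctan2(-v[0],v[1]))
yaw=np.arctan2(-v[0],v[1])
ox=np.array([np.cos(yaw),np.sin(yaw),0]);oy=np.array([-np.sin(yaw),np.cos(yaw),0])
th=np.radians(27); n=-np.sin(th)*ox+np.array([0,0,np.cos(th)])
def tri(a,b):
    o1,r1=ray(d,[a]);o2,r2=ray(s,[b]);A=np.c_[r1[0],-r2[0]];t=np.linalg.lstsq(A,o2-o1,rcond=None)[0]
    p,q=o1+r1[0]*t[0],o2+r2[0]*t[1];return (p+q)/2,np.linalg.norm(p-q)
cs=lambda p:[p[0]/2.7+270,p[1]/2.7+180]
tip=tri(c((180,183)),cs((120,157))); inn=tri(c((120,105)),cs((143,75)))
print('tip',tip,'sleeve hinge end',inn)
u=tip[0]-inn[0]; print(np.linalg.norm(u),'dot n',u@n/np.linalg.norm(u))
for nm,a,b in [('green',c((505,268)),cs((303,530))),('yellow',c((380,253)),cs((205,428))),('red',c((449,262)),cs((253,470)))]:
    p,g=tri(a,b); print(nm,p,g,'own y',p@oy,p@ox)
o=ctrl.get_obs(); print(cv2.Rodrigues(o['orientation'])[0])
E
```

```text
edge [[ 501.622 -236.887   10.   ]
 [ 460.49  -578.048   10.   ]] yaw -0.11998588372786573
back edge [[ 622.785 -259.349   10.   ]
 [ 582.96  -583.374   10.   ]] yaw -0.12229622843972578
tip (array([ 547.446, -178.744,  141.193]), np.float64(4.368459023327901)) sleeve hinge end (array([ 601.127, -135.497,  166.721]), np.float64(3.6455962289964536))
73.5088091506097 dot n -0.012951056701815613
green [ 480.961 -439.85    50.895] 0.3693453770649583 own y -377.89173455079106 531.0267327349987
yellow [ 493.233 -340.555   48.067] 0.20990209013561992 own y -277.8409592883404 531.0936698465491
red [ 485.603 -392.632   58.295] 1.1506595037229008 own y -330.4600428074604 529.8740193650654
[[ 0.395 -0.    -0.919]
 [ 0.919 -0.001  0.395]
 [-0.001 -1.     0.   ]]
```

>>> jog_arm(steps=[{"dp": [0.18, -0.5, 0.1], "turn": [0, 0, -0.04], "claw": 1}, {"dp": [0.35, -1, 0.2], "turn": [0, 0, -0.08], "claw": 1}, {"dp": [0.35, -1, 0.2], "turn": [0, 0, -0.08], "claw": 1}])

```text
t: 0.4
ee_pos: [275.3, 489.2, 238.3]
orientation: [-1.456, -0.705, 0.71]
ft_force: [-0.8, 1.2, 0.1]
width: 87.8
```

>>> jog_arm(steps=[{"dp": [0.18, -0.5, 0.1], "turn": [0, 0, -0.04], "claw": 1}, {"dp": [0.35, -1, 0.2], "turn": [0, 0, -0.08], "claw": 1}, {"dp": [0.35, -1, 0.2], "turn": [0, 0, -0.08], "claw": 1}])

```text
t: 0.65
ee_pos: [304.0, 405.2, 254.7]
orientation: [-1.515, -0.504, 0.51]
ft_force: [0.9, 0.1, -0.1]
width: 87.8
```

>>> jog_arm(steps=[{"dp": [0.18, -0.5, 0.1], "turn": [0, 0, -0.04], "claw": 1}, {"dp": [0.35, -1, 0.2], "turn": [0, 0, -0.08], "claw": 1}, {"dp": [0.35, -1, 0.2], "turn": [0, 0, -0.08], "claw": 1}])

```text
t: 0.9
ee_pos: [332.9, 321.9, 271.5]
orientation: [-1.554, -0.303, 0.308]
ft_force: [-1.3, 0.4, -0.2]
width: 87.6
```

>>> jog_arm(steps=[{"dp": [0.18, -0.5, 0], "turn": [0, 0, -0.04], "claw": 1}, {"dp": [0.35, -1, 0], "turn": [0, 0, -0.08], "claw": 1}, {"dp": [0.35, -1, 0], "turn": [0, 0, -0.08], "claw": 1}])

```text
t: 1.15
ee_pos: [361.8, 238.4, 271.3]
orientation: [-1.574, -0.1, 0.106]
ft_force: [0.0, 0.5, -0.5]
width: 88.3
```

>>> jog_arm(steps=[{"dp": [0.18, -0.5, 0], "turn": [0, 0, -0.04], "claw": 1}, {"dp": [0.35, -1, 0], "turn": [0, 0, -0.08], "claw": 1}, {"dp": [0.35, -1, 0], "turn": [0, 0, -0.08], "claw": 1}])

```text
t: 1.4
ee_pos: [391.2, 155.1, 271.4]
orientation: [-1.574, 0.103, -0.097]
ft_force: [0.2, 0.4, 1.6]
width: 88.0
```

>>> jog_arm(steps=[{"dp": [0.18, -0.5, 0], "turn": [0, 0, -0.04], "claw": 1}, {"dp": [0.35, -1, 0], "turn": [0, 0, -0.08], "claw": 1}, {"dp": [0.35, -1, 0], "turn": [0, 0, -0.08], "claw": 1}])

```text
t: 1.65
ee_pos: [421.2, 71.9, 271.5]
orientation: [-1.556, 0.305, -0.3]
ft_force: [0.1, 0.3, 0.1]
width: 87.9
```

>>> jog_arm(steps=[{"dp": [0.18, -0.5, 0], "turn": [0, 0, -0.04], "claw": 1}, {"dp": [0.35, -1, 0], "turn": [0, 0, -0.08], "claw": 1}, {"dp": [0.35, -1, 0], "turn": [0, 0, -0.08], "claw": 1}])

```text
t: 1.9
ee_pos: [451.6, -11.3, 271.7]
orientation: [-1.518, 0.505, -0.502]
ft_force: [-0.0, 0.3, -0.8]
width: 87.7
```

>>> jog_arm(steps=[{"dp": [0.18, -0.5, 0], "turn": [0, 0, -0.04], "claw": 1}, {"dp": [0.35, -1, 0], "turn": [0, 0, -0.08], "claw": 1}, {"dp": [0.35, -1, 0], "turn": [0, 0, -0.08], "claw": 1}])

```text
t: 2.15
ee_pos: [482.2, -94.4, 271.9]
orientation: [-1.46, 0.702, -0.702]
ft_force: [0.3, 0.9, 0.1]
width: 88.0
```

```bash
cat >> h.py <<'E'
yaw=-0.121
ox=np.array([np.cos(yaw),np.sin(yaw),0]);oy=np.array([-np.sin(yaw),np.cos(yaw),0]);th=np.radians(27)
n=-np.sin(th)*ox+np.array([0,0,np.cos(th)]); up=np.cross(oy,n)  # up: in-plane away from operator
up*=np.sign(up[2])
def Rtool(y,x):
    y=y/np.linalg.norm(y); x=x-y*(x@y); x/=np.linalg.norm(x); return np.c_[x,y,np.cross(x,y)]
def plan(pos,R):
    o=ctrl.get_obs(); Rc=cv2.Rodrigues(o['orientation'])[0]
    print('dp',((pos-o['ee_pos'])/80).round(3),'turn',(cv2.Rodrigues(R@Rc.T)[0].ravel()/np.pi).round(4))
E
python3 - <<'E'
from h import *
np.set_printoptions(suppress=True,precision=3)
r=np.array([.73,.59,.35]); r-=n*(r@n); r/=np.linalg.norm(r)
hub=np.array([573,-169,130.])
print(n,up,r)
plan(hub+150*n,Rtool(-n,-np.cross(n,r)))
grab('top','top1')
E
```

```text
[-0.451  0.055  0.891] [ 0.884 -0.108  0.454] [0.736 0.588 0.336]
dp [ 0.29  -0.83  -0.103] turn [-0.012 -0.15  -0.017]
```

```bash
echo
```

>>> jog_arm(steps=[{"dp": [0.1, -0.3, 0], "turn": [-0.004, -0.05, -0.005], "claw": 1}, {"dp": [0.2, -0.6, 0], "turn": [-0.008, -0.1, -0.011], "claw": 1}, {"dp": [0.29, -0.83, 0], "turn": [-0.012, -0.15, -0.017], "claw": 1}, {"dp": [0.29, -0.83, 0], "turn": [-0.012, -0.15, -0.017], "claw": 1}, {"dp": [0.29, -0.83, 0], "turn": [-0.012, -0.15, -0.017], "claw": 1}])

```text
t: 2.62
ee_pos: [500.9, -157.2, 269.0]
orientation: [-1.248, 0.364, -1.053]
ft_force: [-0.2, 0.4, -0.5]
width: 87.9
```

```bash
python3 - <<'E'
from h import *
d=grab('wrist','wrist1'); print(d['obs']['ee_pos'],d['obs']['qpos'])
E
```

```text
[ 500.87882177 -157.1944744   269.00958211] [-0.40326612  0.04397461  2.10373764  0.24696958  0.55785944  0.36516961]
```

View pics/wrist1.png

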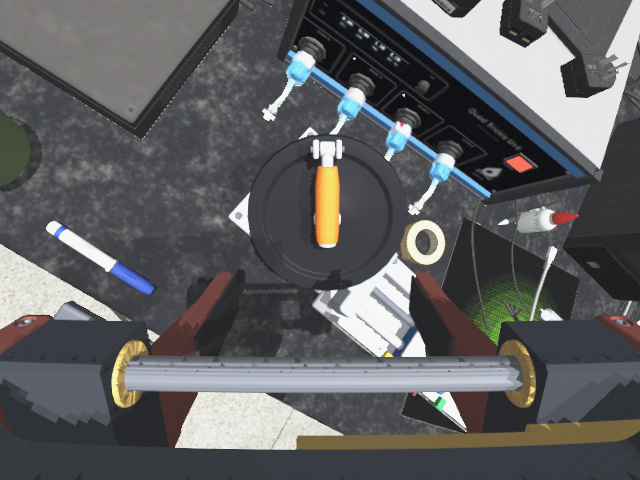

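The wrist view shows the handle upright: its hinge is at (327,150), its free end at (328,247), the cap just beside it at (327,215), and the wheel outline centre is near (328,212).

```bash
python3 - <<'E'
from h import *
np.set_printoptions(suppress=True,precision=2)
d=pickle.load(open('pics/wrist1.pkl','rb'))
def onplane(uv,p0,nn=n):
    o,r=ray(d,uv); return o+r*(((p0-o)@nn)/(r@nn))[:,None]
P,z=pt(d,[[u,v] for u,v in [(285,180),(285,250),(375,180),(375,250),(300,265),(360,265),(350,160),(280,215)]]); print(P, 'n.P',P@n)
print('depth-based handle',pt(d,[(327,150),(327,175),(327,205),(327,230),(328,245)])[0])
h0=np.array([573,-169,130.])
print('n.hub',h0@n)
# wheel outline: dark circle rim; fit by depth n.P within +-6 of face
uu,vv=np.meshgrid(np.arange(225,430),np.arange(110,305)); uv=np.c_[uu.ravel(),vv.ravel()]
P,z=pt(d,uv); k=abs(P@n-np.median(P[(abs(P@n-h0@n)<8)]@n))<4
m=np.zeros((480,640),np.uint8); m[uv[k,1],uv[k,0]]=255
ne,l,s,ce=cv2.connectedComponentsWithStats(m); i=1+np.argmax(s[1:,4]); c=max(cv2.findContours((l==i).astype(np.uint8),cv2.RETR_EXTERNAL,cv2.CHAIN_APPROX_NONE)[0],key=cv2.contourArea)
c=cv2.convexHull(c); e=cv2.fitEllipse(c); print('ellipse',e)
off=np.median(P[k]@n); print('plane off',off)
cp=onplane(c.reshape(-1,2).astype(float),n*off)
X=np.c_[cp@oy,cp@up]; A=np.c_[2*X,np.ones(len(X))]; s_=np.linalg.lstsq(A,(X**2).sum(1),rcond=None)[0]; R=np.sqrt(s_[2]+s_[:2]@s_[:2])
hub=s_[0]*oy+s_[1]*up+off*n; print('hub',hub,'R',R)
q=onplane([(327,150),(328,247)],hub+20*n); print('hinge,tip',q); v=q[0]-q[1]; print(np.linalg.norm(v)); rr=v/np.linalg.norm(v); print('r',rr,'hinge radial',(q-hub)@rr,(q-hub)@np.cross(n,rr), 'dev from tool z',rr@Rtool(-n,np.array([1.,0,0]))[:,0])
print(cv2.Rodrigues(d['obs']['orientation'])[0])
for c in ['green','yellow','red','red2']: print(c,blobs(d,c))
E
```

```text
[[ 581.42 -114.5   125.2 ]
 [ 530.03 -153.01  103.04]
 [ 623.71 -181.35  150.92]
 [ 575.44 -224.4   127.77]
 [ 525.9  -173.83  102.01]
 [ 556.15 -221.46  120.26]
 [ 624.78 -151.67  150.39]
 [ 553.98 -129.43  113.02]] n.P [-156.75 -155.45 -156.55 -157.79 -155.64 -155.63 -155.88 -156.05]
depth-based handle [[ 608.14 -127.11  173.94]
 [ 592.58 -138.95  168.82]
 [ 573.67 -153.71  161.63]
 [ 557.23 -166.34  155.94]
 [ 548.52 -175.91  148.32]]
n.hub -151.66471550227652
ellipse ((327.1578369140625, 211.96495056152344), (157.3707275390625, 160.00779724121094), 88.68453216552734)
plane off -155.06104655271105
hub [ 575.07 -166.26  127.06] R 76.02144905490988
hinge,tip [[ 611.91 -127.87  165.79]
 [ 549.37 -179.66  137.34]]
86.04559623594795
r [0.73 0.6  0.33] hinge radial [ 62.7  -23.35] [-0.55 -0.55] dev from tool z 0.8142320301638815
[[ 0.51  0.45  0.73]
 [-0.81 -0.05  0.59]
 [ 0.3  -0.89  0.33]]
green [(np.int32(111), [438.3, 403.3], [428, 397, 18, 13])]
yellow [(np.int32(7), [330.4, 167.4], [328, 167, 5, 3]), (np.int32(880), [329.1, 209.8], [322, 167, 16, 77]), (np.int32(12), [385.0, 353.8], [383, 352, 5, 5])]
red []
red2 [(np.int32(6), [401.3, 123.5], [401, 122, 2, 4]), (np.int32(238), [518.9, 163.6], [506, 156, 27, 16]), (np.int32(208), [562.6, 217.2], [553, 212, 25, 13]), (np.int32(10), [414.2, 393.9], [413, 393, 4, 3])]
```

```bash
cat >> h.py <<'E'
hub=np.array([575,-166.3,128.5]); r=np.array([.73,.6,.33]); r-=n*(r@n); r/=np.linalg.norm(r); ht=np.cross(n,r); RT=Rtool(-n,-ht)
E
python3 - <<'E'
from h import *
np.set_printoptions(suppress=True)
plan(hub+4*r+50*n,RT);plan(hub+4*r+8*n,RT)
E
```

```text
dp [ 0.664 -0.047 -1.196] turn [-0.0029 -0.0019  0.0022]
dp [ 0.901 -0.076 -1.664] turn [-0.0029 -0.0019  0.0022]
```

>>> jog_arm(steps=[{"dp": [0.2, -0.02, -0.36], "turn": [0, 0, 0], "claw": 0.7}, {"dp": [0.4, -0.04, -0.72], "turn": [-0.003, -0.002, 0.002], "claw": 0.7}, {"dp": [0.5, -0.04, -0.9], "turn": [-0.003, -0.002, 0.002], "claw": 0.7}, {"dp": [0.5, -0.04, -0.9], "turn": [-0.003, -0.002, 0.002], "claw": 0.7}])

```text
t: 3.0
ee_pos: [543.3, -158.2, 195.2]
orientation: [-1.256, 0.355, -1.044]
ft_force: [-0.7, 1.0, -0.3]
width: 64.5
```

```bash
python3 - <<'E'
from h import *
np.set_printoptions(suppress=True)
plan(hub+4*r+30*n,RT);plan(hub+4*r+8*n,RT)
d=grab('wrist','wrist2')
E
```

```text
dp [ 0.264 -0.05  -0.483] turn [-0.0007 -0.0019 -0.0014]
dp [ 0.388 -0.065 -0.728] turn [-0.0007 -0.0019 -0.0014]
```

View pics/wrist2.png

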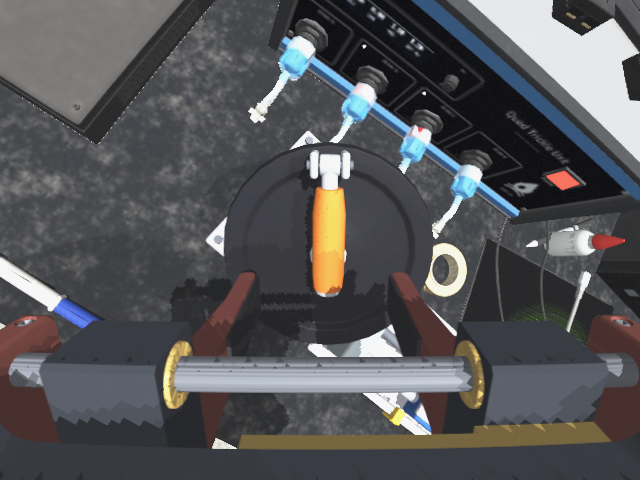

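The handle is at (329,240), close to centred between the fingertips at x of about 245 and 400. Descending.

>>> jog_arm(steps=[{"dp": [0.13, -0.03, -0.25], "turn": [-0.001, -0.002, -0.001], "claw": 0.65}, {"dp": [0.26, -0.05, -0.48], "turn": [-0.001, -0.002, -0.001], "claw": 0.65}, {"dp": [0.34, -0.06, -0.62], "turn": [-0.001, -0.002, -0.001], "claw": 0.65}, {"dp": [0.39, -0.065, -0.725], "turn": [-0.001, -0.002, -0.001], "claw": 0.65}, {"dp": [0.39, -0.065, -0.725], "turn": [-0.001, -0.002, -0.001], "claw": 0.65}])

```text
t: 3.47
ee_pos: [575.2, -163.0, 138.4]
orientation: [-1.255, 0.349, -1.05]
ft_force: [-0.0, -0.4, -0.8]
width: 56.7
```

```bash
python3 - <<'E'
from h import *
np.set_printoptions(suppress=True)
plan(hub+4*r+8*n,RT);o=ctrl.get_obs();print(o['ft_force'],o['moment'])
E
```

```text
dp [-0.011 -0.006 -0.018] turn [ 0.0002  0.0004 -0.0009]
[-0.02775941 -0.35506395 -0.83466012] [-0.023206    0.35212631 -0.04442183]
```

No contact. Closing.

>>> jog_arm(steps=[{"dp": [0, 0, 0], "turn": [0, 0, 0], "claw": 0.3}, {"dp": [0, 0, 0], "turn": [0, 0, 0], "claw": 0.1}, {"dp": [0, 0, 0], "turn": [0, 0, 0], "claw": 0}, {"dp": [0, 0, 0], "turn": [0, 0, 0], "claw": 0}, {"dp": [0, 0, 0], "turn": [0, 0, 0], "claw": 0}, {"dp": [0, 0, 0], "turn": [0, 0, 0], "claw": 0}])

```text
t: 3.97
ee_pos: [575.2, -163.0, 138.8]
orientation: [-1.255, 0.349, -1.051]
ft_force: [-0.3, 0.9, 0.2]
width: 20.7
```

```bash
python3 - <<'E'
from h import *
np.set_printoptions(suppress=True)
o=ctrl.get_obs();print(o['ft_force'],o['width'])
# arc: grip point distance L from hinge
L=60
for a in range(0,96,10):
    a=np.radians(a); print(round(np.degrees(a)), ((L*(-r*np.cos(a)+n*np.sin(a))+L*r)/80).round(3))
E
```

```text
[-0.2636562   0.86309443  0.19825543] 20.709230516338952
0 [0. 0. 0.]
10 [-0.05   0.014  0.12 ]
20 [-0.083  0.041  0.244]
30 [-0.096  0.081  0.367]
40 [-0.089  0.132  0.488]
50 [-0.064  0.192  0.601]
60 [-0.02   0.26   0.703]
70 [0.042 0.335 0.792]
80 [0.119 0.412 0.864]
90 [0.208 0.491 0.917]
```

>>> jog_arm(steps=[{"dp": [-0.027, 0.006, 0.06], "turn": [0, 0, 0], "claw": 0}, {"dp": [-0.05, 0.014, 0.12], "turn": [0, 0, 0], "claw": 0}, {"dp": [-0.068, 0.026, 0.18], "turn": [0, 0, 0], "claw": 0}, {"dp": [-0.083, 0.041, 0.244], "turn": [0, 0, 0], "claw": 0}, {"dp": [-0.096, 0.081, 0.367], "turn": [0, 0, 0], "claw": 0}, {"dp": [-0.096, 0.081, 0.367], "turn": [0, 0, 0], "claw": 0}])

```text
t: 4.47
ee_pos: [567.1, -156.2, 169.4]
orientation: [-1.255, 0.348, -1.05]
ft_force: [-1.7, -1.7, -0.6]
width: 19.9
```

```bash
python3 - <<'E'
from h import *
grab('wrist','wrist3');d=grab('scene','scene3');im=d['img'][150:400,240:460]
cv2.imwrite('pics/s3c.png',cv2.resize(im,None,fx=2.4,fy=2.4,interpolation=cv2.INTER_CUBIC)[:,:,::-1])
E
```

```text
(no output)
```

View pics/wrist3.png

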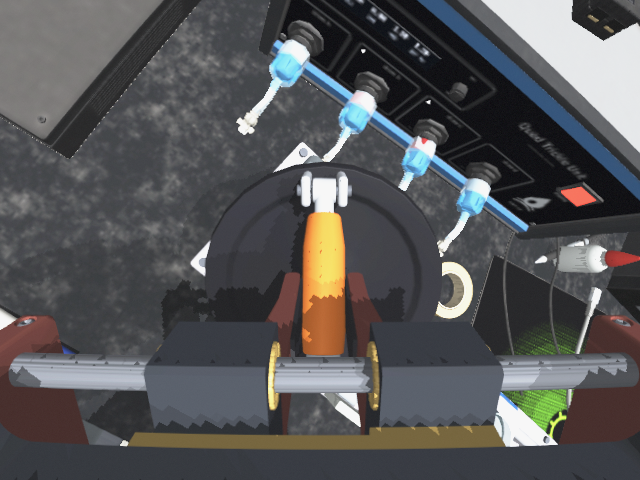

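View pics/s3c.png

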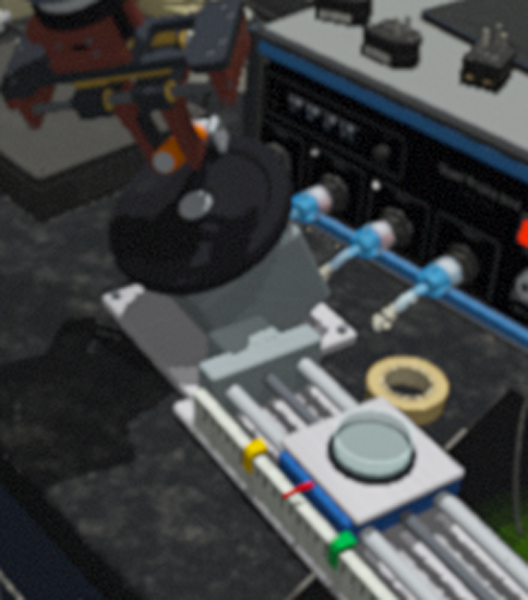

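The handle is being lifted in the grip (scene crop at (185,150)), and the wheel and pointer have not moved. Continuing the arc.

>>> jog_arm(steps=[{"dp": [0.007, 0.051, 0.121], "turn": [0, 0, 0], "claw": 0}, {"dp": [0.032, 0.111, 0.234], "turn": [0, 0, 0], "claw": 0}, {"dp": [0.076, 0.179, 0.336], "turn": [0, 0, 0], "claw": 0}, {"dp": [0.138, 0.254, 0.425], "turn": [0, 0, 0], "claw": 0}, {"dp": [0.215, 0.331, 0.497], "turn": [0, 0, 0], "claw": 0}, {"dp": [0.3, 0.405, 0.545], "turn": [0, 0, 0], "claw": 0}, {"dp": [0.3, 0.405, 0.545], "turn": [0, 0, 0], "claw": 0}, {"dp": [0.3, 0.405, 0.545], "turn": [0, 0, 0], "claw": 0}])

```text
t: 5.23
ee_pos: [591.0, -123.9, 212.5]
orientation: [-1.255, 0.348, -1.05]
ft_force: [-6.6, 0.3, 6.0]
width: 20.2
```

```bash
python3 - <<'E'
from h import *
grab('wrist','wrist4');d=grab('scene','scene4');im=d['img'][150:400,240:460]
cv2.imwrite('pics/s4c.png',cv2.resize(im,None,fx=2.4,fy=2.4,interpolation=cv2.INTER_CUBIC)[:,:,::-1])
o=ctrl.get_obs();print(o['ee_pos'],o['ft_force'],(o['ee_pos']-hub)@np.c_[r,ht,n],o['qpos'])
E
```

```text
[ 590.87381162 -124.01207939  212.50289795] [-4.87852463 -0.80043807  5.6388185 ] [64.76897643 -0.47905291 70.01059341] [-0.25917903  0.25120104  2.01362393  0.15925823  0.41198571  0.54623032]
```

View pics/wrist4.png

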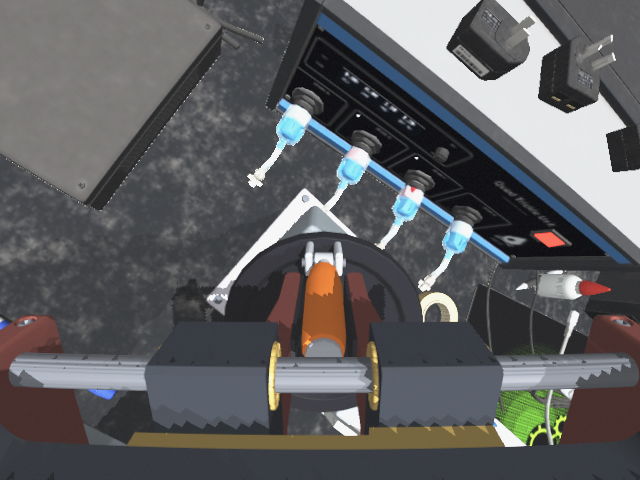

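View pics/s4c.png

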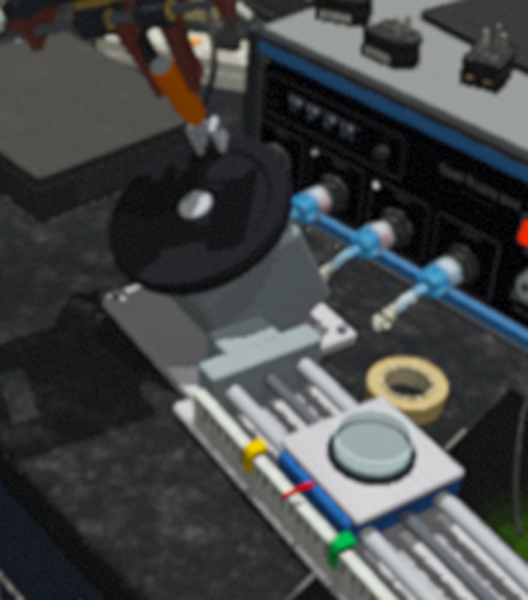

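```bash
python3 - <<'E'
from h import *
d=pickle.load(open('pics/scene4.pkl','rb'))
hg=hub+64*r+20*n
for a in (60,70,77,83,90):
    a=np.radians(a);p=proj(d,[hg,hg+84*(n*np.sin(a)-r*np.cos(a)),hub]);print(round(np.degrees(a)),((p-[240,150])*2.4).round(1).tolist())
w=pickle.load(open('pics/wrist4.pkl','rb'))
for a in (60,70,77,83,90):
    a=np.radians(a);p=proj(w,[hg,hg+84*(n*np.sin(a)-r*np.cos(a)),hub]);print(round(np.degrees(a)),p.round(1).tolist())
E
```

```text
60 [[201.4, 129.5], [154.1, 104.7], [193.8, 207.2]]
70 [[201.4, 129.5], [154.9, 86.1], [193.8, 207.2]]
77 [[201.4, 129.5], [156.4, 74.0], [193.8, 207.2]]
83 [[201.4, 129.5], [158.2, 64.4], [193.8, 207.2]]
90 [[201.4, 129.5], [161.0, 54.3], [193.8, 207.2]]
60 [[324.1, 260.4], [324.0, 394.0], [323.6, 330.8]]
70 [[324.1, 260.4], [324.2, 379.9], [323.6, 330.8]]
77 [[324.1, 260.4], [324.3, 365.7], [323.6, 330.8]]
83 [[324.1, 260.4], [324.4, 350.9], [323.6, 330.8]]
90 [[324.1, 260.4], [324.5, 330.7], [323.6, 330.8]]
```

The wrist view puts the handle tip at (324,348), which implies about 83°. Pulling outward about 8 mm to reach the stop.

>>> jog_arm(steps=[{"dp": [0.04, 0.03, 0.017], "turn": [0, 0, 0], "claw": 0}, {"dp": [0.073, 0.06, 0.033], "turn": [0, 0, 0], "claw": 0}, {"dp": [0.073, 0.06, 0.033], "turn": [0, 0, 0], "claw": 0}, {"dp": [0.073, 0.06, 0.033], "turn": [0, 0, 0], "claw": 0}])

```text
t: 5.67
ee_pos: [596.1, -119.4, 215.0]
orientation: [-1.255, 0.348, -1.05]
ft_force: [-4.5, -1.8, 4.6]
width: 19.9
```

```bash
python3 - <<'E'
from h import *
w=grab('wrist','wrist5');d=grab('scene','scene5')
o=ctrl.get_obs();print(o['ee_pos'],o['ft_force'],(o['ee_pos']-hub)@np.c_[r,ht,n])
hg=hub+64*r+20*n
for a in (77,83,90):
    a=np.radians(a);p=proj(w,[hg,hg+84*(n*np.sin(a)-r*np.cos(a)),hub]);print(round(np.degrees(a)),p.round(1).tolist())
a=w['img'][200:400,230:430];b=d['img'][150:250,270:370]
cv2.imwrite('pics/c5.png',np.hstack([cv2.resize(a,(400,400)),cv2.resize(b,(400,400),interpolation=cv2.INTER_CUBIC)])[:,:,::-1])
E
```

```text
[ 596.183746   -119.40477191  215.03294947] [-4.95086502 -1.82759737  4.50455364] [72.23806337 -0.32526405 70.12432717]
77 [[324.3, 270.8], [324.5, 379.3], [323.8, 339.0]]
83 [[324.3, 270.8], [324.6, 365.1], [323.8, 339.0]]
90 [[324.3, 270.8], [324.8, 345.6], [323.8, 339.0]]
```

View pics/c5.png

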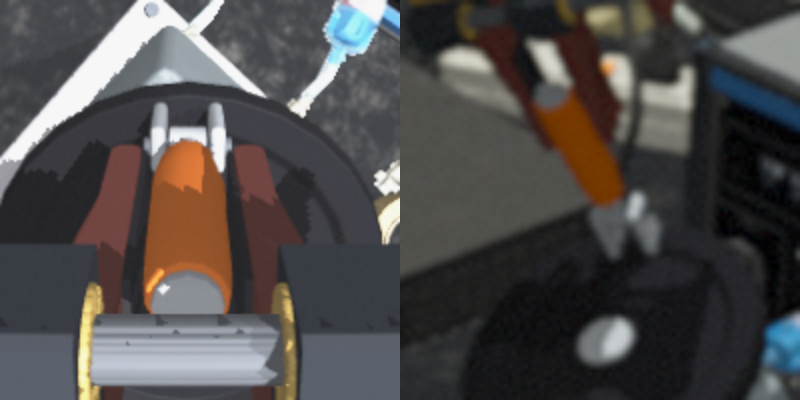

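The handle looks fully out: the tip at wrist pixel (323,349) implies about 89°. The pads sit off-centre on the sleeve radially, so I'll open, re-centre and regrip.

```bash
python3 - <<'E'
from h import *
plan(hub+64*r+70*n,RT);plan(hub+64*r+52*n,RT)
E
```

```text
dp [-0.076 -0.059 -0.037] turn [ 0.0004  0.0004 -0.0011]
dp [ 0.025 -0.071 -0.237] turn [ 0.0004  0.0004 -0.0011]
```

>>> jog_arm(steps=[{"dp": [0, 0, 0], "turn": [0, 0, 0], "claw": 0.4}, {"dp": [0, 0, 0], "turn": [0, 0, 0], "claw": 0.4}, {"dp": [-0.076, -0.059, -0.037], "turn": [0, 0, 0], "claw": 0.4}, {"dp": [-0.02, -0.065, -0.14], "turn": [0, 0, 0], "claw": 0.4}, {"dp": [0.025, -0.071, -0.237], "turn": [0, 0, 0], "claw": 0.4}, {"dp": [0.025, -0.071, -0.237], "turn": [0, 0, 0], "claw": 0.4}])

```text
t: 6.27
ee_pos: [598.3, -124.9, 194.2]
orientation: [-1.256, 0.35, -1.049]
ft_force: [-0.7, 0.6, 0.1]
width: 35.2
```

```bash
python3 - <<'E'
from h import *
w=grab('wrist','wrist6');d=grab('scene','scene6')
o=ctrl.get_obs();print(o['ee_pos'],o['ft_force'],(o['ee_pos']-hub)@np.c_[r,ht,n])
hg=hub+64*r+20*n
for a in (77,83,90):
    a=np.radians(a);p=proj(w,[hg,hg+84*(n*np.sin(a)-r*np.cos(a)),hub]);print(round(np.degrees(a)),p.round(1).tolist())
a=w['img'][200:400,230:430];b=d['img'][150:250,270:370]
cv2.imwrite('pics/c6.png',np.hstack([cv2.resize(a,(400,400)),cv2.resize(b,(400,400),interpolation=cv2.INTER_CUBIC)])[:,:,::-1])
E
```

```text
[ 598.29054723 -124.88669257  195.14114893] [-0.79113787 -0.74500185 -0.50523274] [63.89063789  0.37951847 51.15072541]
77 [[326.1, 269.8], [327.1, 395.3], [325.4, 344.1]]
83 [[326.1, 269.8], [327.3, 379.3], [325.4, 344.1]]
90 [[326.1, 269.8], [327.5, 357.0], [325.4, 344.1]]
```

View pics/c6.png

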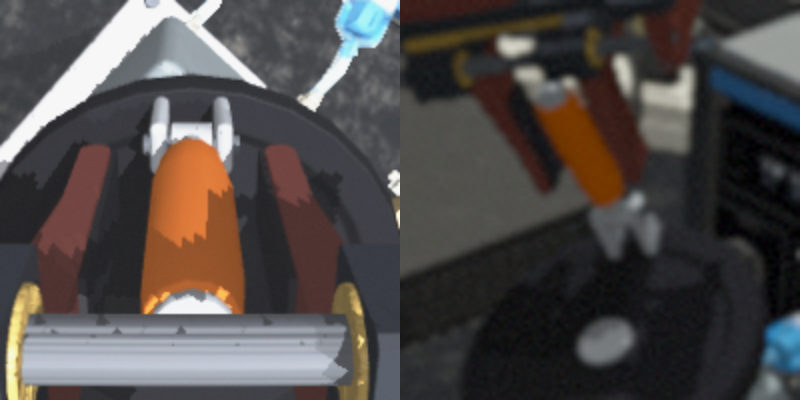

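```bash
python3 - <<'E'
from h import *
from scipy.optimize import least_squares
np.set_printoptions(suppress=True,precision=3)
D=[pickle.load(open(f'pics/{t}.pkl','rb'))['obs'] for t in ['top0','top1','wrist1','wrist2','wrist3','wrist4','wrist5','wrist6']]
q=np.array([o['qpos'] for o in D]);p=np.array([o['ee_pos'] for o in D]);R=np.array([cv2.Rodrigues(o['orientation'])[0] for o in D])
from scipy.spatial.transform import Rotation as Ro
def fk(q,k):
    a,b,h,d,L=k
    A=Ro.from_euler('ZY',[q[0],q[1]]); e=A.apply([0,0,a]); B=A*Ro.from_euler('Y',q[2]); w=B.apply([0,0,b])
    C=B*Ro.from_euler('ZY',[q[3],q[4]])
    return A.apply([0,0,0])+Ro.from_euler('Z',q[0]).apply([d,0,h])+e+w+C.apply([0,0,L]), C
f=lambda k:np.concatenate([fk(q[i],k)[0]-p[i] for i in range(len(q))])
s=least_squares(f,[400,400,300,0,250]);print(s.x,s.cost,f(s.x).reshape(-1,3))
for i in range(3): print(fk(q[i],s.x)[1].apply([0,0,1]),R[i][:,1], (fk(q[i],s.x)[1]*Ro.from_euler('Z',q[i][5])).as_matrix().round(2).tolist(),R[i].round(2).tolist())
k=s.x; qq=q[-1].copy()
np.save('k.npy',k)
for a in range(0,361,15):
    a=np.radians(a); t=hub+64*(r*np.cos(a)-ht*np.sin(a))+52*n
    def g(x): P,C=fk(np.r_[x,0],k); return np.r_[(P-t)/100,C.apply([0,0,1])+n]
    z=least_squares(g,qq[:5]);qq[:5]=z.x
    # q6 for tool x
    C=fk(qq,k)[1].as_matrix(); c0=fk(q[-1],k)[1].as_matrix()@Ro.from_euler('Z',q[-1][5]).as_matrix()
    M=C.T@c0; print(round(np.degrees(a)),z.x,round(np.arctan2(M[1,0],M[0,0]),2),z.cost<1e-6)
E
```

```text
[547.898 470.592 246.088 -27.542 297.545] 886.218292114162 [[  6.555 -14.381   7.193]
 [-10.471  -9.833   6.502]
 [ -8.178 -11.151   2.065]
 [  1.207 -14.654  -4.027]
 [  3.744 -15.257  -6.157]
 [ -1.524 -12.7    -1.538]
 [ -1.964 -12.495  -1.191]
 [  0.415 -13.192  -2.848]]
[-0.001 -0.001 -1.   ] [-0.001 -0.001 -1.   ] [[-0.39, -0.92, -0.0], [-0.92, 0.39, -0.0], [0.0, 0.0, -1.0]] [[0.39, -0.0, -0.92], [0.92, -0.0, 0.39], [-0.0, -1.0, 0.0]]
[-0.003 -0.005 -1.   ] [-0.003 -0.005 -1.   ] [[-0.62, 0.78, -0.0], [0.78, 0.62, -0.01], [-0.0, -0.01, -1.0]] [[0.62, -0.0, 0.78], [-0.78, -0.01, 0.62], [0.0, -1.0, -0.01]]
[ 0.447 -0.05  -0.893] [ 0.447 -0.05  -0.893] [[-0.51, 0.73, 0.45], [0.81, 0.59, -0.05], [-0.3, 0.33, -0.89]] [[0.51, 0.45, 0.73], [-0.81, -0.05, 0.59], [0.3, -0.89, 0.33]]
0 [-0.23   0.28   2.014  0.133  0.382] 0.59 True
15 [-0.256  0.29   1.988  0.157  0.401] 0.55 True
30 [-0.286  0.298  1.969  0.186  0.416] 0.5 True
45 [-0.318  0.304  1.958  0.217  0.425] 0.44 True
60 [-0.352  0.307  1.957  0.252  0.429] 0.38 True
75 [-0.384  0.307  1.965  0.289  0.428] 0.32 True
90 [-0.415 
[... 257 characters left out ...]
.263  2.148  0.519  0.326] -0.0 True
180 [-0.464  0.252  2.183  0.542  0.3  ] -0.01 True
195 [-0.439  0.242  2.213  0.55   0.275] -0.0 True
210 [-0.406  0.232  2.235  0.533  0.253] 0.04 True
225 [-0.365  0.225  2.247  0.488  0.236] 0.12 True
240 [-0.322  0.221  2.249  0.415  0.227] 0.23 True
255 [-0.281  0.22   2.24   0.327  0.227] 0.35 True
270 [-0.245  0.223  2.22   0.241  0.237] 0.47 True
285 [-0.217  0.228  2.192  0.174  0.255] 0.56 True
300 [-0.2    0.237  2.158  0.131  0.279] 0.62 True
315 [-0.194  0.247  2.121  0.11   0.306] 0.65 True
330 [-0.198  0.258  2.083  0.107  0.333] 0.65 True
345 [-0.21   0.269  2.046  0.115  0.359] 0.63 True
360 [-0.23   0.28   2.014  0.133  0.382] 0.59 True
```

>>> jog_arm(steps=[{"dp": [0, 0, 0], "turn": [0, 0, 0], "claw": 0.1}, {"dp": [0, 0, 0], "turn": [0, 0, 0], "claw": 0}, {"dp": [0, 0, 0], "turn": [0, 0, 0], "claw": 0}, {"dp": [0, 0, 0], "turn": [0, 0, 0], "claw": 0}, {"dp": [0.02, 0.018, 0.01], "turn": [0, 0, 0], "claw": 0}, {"dp": [0.02, 0.018, 0.01], "turn": [0, 0, 0], "claw": 0}])

```text
t: 6.87
ee_pos: [598.7, -123.6, 195.3]
orientation: [-1.257, 0.351, -1.047]
ft_force: [-3.6, -3.8, -0.9]
width: 20.8
```

```bash
cat >> h.py <<'E'
def crank(a0,a1,step=15,rad=64,hgt=None):
    o=ctrl.get_obs()['ee_pos']; rel=(o-hub)@np.c_[r,ht,n]; print('rel',rel.round(1),'rad',np.hypot(*rel[:2]).round(1),'cw angle',np.degrees(np.arctan2(-rel[1],rel[0])).round(1),'F',ctrl.get_obs()['ft_force'].round(1))
    hgt=hgt or 52
    for a in np.arange(a0+step,a1+.1,step):
        b=np.radians(a); t=hub+rad*(r*np.cos(b)-ht*np.sin(b))+hgt*n; print(a,((t-o)/80).round(3).tolist())
E
python3 -c "
from h import *
crank(0,75)"
```

```text
rel [65.   1.1 51.2] rad 65.0 cw angle -1.0 F [-3.6 -3.8 -0.9]
15.0 [0.081, -0.2, 0.065]
30.0 [0.122, -0.401, 0.098]
45.0 [0.115, -0.61, 0.107]
60.0 [0.06, -0.811, 0.092]
75.0 [-0.039, -0.99, 0.052]
```

>>> jog_arm(steps=[{"dp": [0.045, -0.1, 0.04], "turn": [0, 0, 0], "claw": 0}, {"dp": [0.081, -0.2, 0.065], "turn": [0, 0, 0], "claw": 0}, {"dp": [0.122, -0.4, 0.098], "turn": [0, 0, 0], "claw": 0}, {"dp": [0.115, -0.61, 0.107], "turn": [0, 0, 0], "claw": 0}, {"dp": [0.06, -0.81, 0.092], "turn": [0, 0, 0], "claw": 0}, {"dp": [0.06, -0.81, 0.092], "turn": [0, 0, 0], "claw": 0}])

```text
t: 7.37
ee_pos: [603.6, -190.8, 202.3]
orientation: [-1.258, 0.352, -1.049]
ft_force: [5.6, -3.6, -7.7]
width: 20.3
```

```bash
python3 - <<'E'
from h import *
crank(60,135)
d=grab('scene','scene7');im=d['img'][150:400,240:460]
cv2.imwrite('pics/s7c.png',cv2.resize(im,None,fx=2.4,fy=2.4,interpolation=cv2.INTER_CUBIC)[:,:,::-1])
E
```

```text
rel [ 30.6 -57.2  51.5] rad 64.9 cw angle 61.8 F [ 5.6 -3.6 -7.7]
75.0 [-0.101, -0.151, -0.035]
90.0 [-0.238, -0.297, -0.096]
105.0 [-0.403, -0.399, -0.173]
120.0 [-0.584, -0.451, -0.261]
135.0 [-0.771, -0.449, -0.356]
```

View pics/s7c.png

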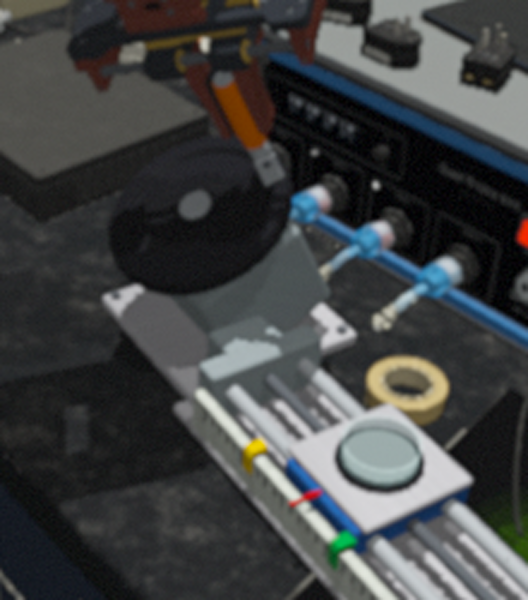

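The wheel has turned about 60°, with the hinge now at (268,165), and the pointer has moved towards green, now at (307,497). Continuing.

>>> jog_arm(steps=[{"dp": [-0.1, -0.15, -0.035], "turn": [0, 0, 0], "claw": 0}, {"dp": [-0.238, -0.297, -0.096], "turn": [0, 0, 0], "claw": 0}, {"dp": [-0.403, -0.4, -0.173], "turn": [0, 0, 0], "claw": 0}, {"dp": [-0.584, -0.45, -0.261], "turn": [0, 0, 0], "claw": 0}, {"dp": [-0.77, -0.45, -0.356], "turn": [0, 0, 0], "claw": 0}, {"dp": [-0.77, -0.45, -0.356], "turn": [0, 0, 0], "claw": 0}])

```text
t: 7.92
ee_pos: [538.9, -225.2, 171.7]
orientation: [-1.258, 0.357, -1.046]
ft_force: [1.1, 1.8, -5.5]
width: 20.4
```

```bash
python3 -c "
from h import *
crank(135,210)"
```

```text
rel [-47.3 -41.8  51.5] rad 63.1 cw angle 138.5 F [ 1.1  1.8 -5.5]
150.0 [-0.14, 0.038, -0.067]
165.0 [-0.298, 0.144, -0.153]
180.0 [-0.424, 0.293, -0.226]
195.0 [-0.511, 0.474, -0.281]
210.0 [-0.553, 0.676, -0.315]
```

>>> jog_arm(steps=[{"dp": [-0.14, 0.038, -0.067], "turn": [0, 0, 0], "claw": 0}, {"dp": [-0.298, 0.144, -0.153], "turn": [0, 0, 0], "claw": 0}, {"dp": [-0.424, 0.293, -0.226], "turn": [0, 0, 0], "claw": 0}, {"dp": [-0.51, 0.474, -0.281], "turn": [0, 0, 0], "claw": 0}, {"dp": [-0.553, 0.676, -0.315], "turn": [0, 0, 0], "claw": 0}, {"dp": [-0.553, 0.676, -0.315], "turn": [0, 0, 0], "claw": 0}])

```text
t: 8.42
ee_pos: [496.1, -170.1, 146.8]
orientation: [-1.257, 0.355, -1.047]
ft_force: [8.2, 0.5, -15.6]
width: 20.4
```

```bash
python3 -c "
from h import *
crank(210,285);print(ctrl.get_obs()['qpos'])"
```

```text
rel [-53.7  32.1  51.7] rad 62.5 cw angle -149.2 F [  8.2   0.5 -15.6]
225.0 [-0.01, 0.195, -0.013]
240.0 [0.045, 0.396, 0.003]
255.0 [0.144, 0.575, 0.042]
270.0 [0.281, 0.721, 0.102]
285.0 [0.446, 0.824, 0.179]
[-0.43592059  0.27612952  2.20628747  0.58985068  0.25480007 -0.04114727]
```

>>> jog_arm(steps=[{"dp": [0.0, 0.195, -0.03], "turn": [0, 0, 0], "claw": 0}, {"dp": [0.053, 0.396, -0.014], "turn": [0, 0, 0], "claw": 0}, {"dp": [0.152, 0.575, 0.025], "turn": [0, 0, 0], "claw": 0}, {"dp": [0.289, 0.72, 0.085], "turn": [0, 0, 0], "claw": 0}, {"dp": [0.454, 0.824, 0.162], "turn": [0, 0, 0], "claw": 0}, {"dp": [0.454, 0.824, 0.162], "turn": [0, 0, 0], "claw": 0}])

```text
t: 8.92
ee_pos: [535.5, -102.8, 162.1]
orientation: [-1.256, 0.351, -1.047]
ft_force: [-2.4, 2.9, 6.6]
width: 20.5
```

```bash
python3 - <<'E'
from h import *
crank(285,345)
d=grab('scene','scene8');im=d['img'][150:400,240:460]
cv2.imwrite('pics/s8c.png',cv2.resize(im,None,fx=2.4,fy=2.4,interpolation=cv2.INTER_CUBIC)[:,:,::-1])
E
```

```text
rel [20.4 60.7 51.2] rad 64.0 cw angle -71.4 F [-2.4  2.9  6.6]
300.0 [0.135, 0.035, 0.078]
315.0 [0.321, 0.033, 0.172]
330.0 [0.5, -0.023, 0.265]
345.0 [0.657, -0.129, 0.352]
```

View pics/s8c.png

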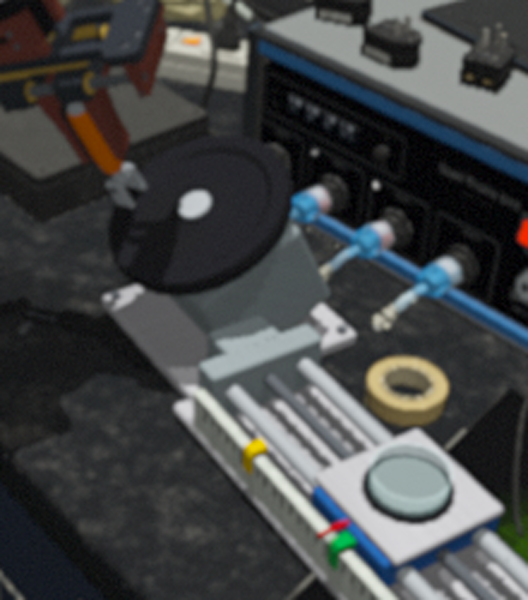

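The hinge is at about 287° and the pointer, at (335,527), is just short of the green tab at (342,545). Measuring.

```bash
cat >> h.py <<'E'
def gap(tag):
    d=grab('top',tag+'t');s=grab('scene',tag+'s')
    for x in (d,s):
        for c in ['red','red2','green']:
            for b in blobs(x,c,3):
                q=onz(x,[b[1]],52 if c=='green' else 57)[0]
                if q@oy<-250 and q@oy>-450 and abs(q@ox-530)<25: print(c,b,'own y %.1f x %.1f'%(q@oy,q@ox))
    a=d['img'][265:310,395:485];b=s['img'][320:400,330:420]
    cv2.imwrite(f'pics/{tag}z.png',np.vstack([cv2.resize(a,(500,250),interpolation=cv2.INTER_CUBIC),cv2.resize(b,(394,350),interpolation=cv2.INTER_CUBIC)[:, :].copy() if 0 else cv2.copyMakeBorder(cv2.resize(b,(394,350),interpolation=cv2.INTER_CUBIC),0,0,0,106,cv2.BORDER_CONSTANT)])[:,:,::-1])
E
python3 -c "
from h import *
gap('g1')"
```

```text
red (np.int32(16), [380.5, 368.9], [378, 368, 6, 3]) own y -369.2 x 533.7
green (np.int32(78), [381.0, 377.6], [377, 372, 11, 15]) own y -380.6 x 526.8
```

View pics/g1z.png

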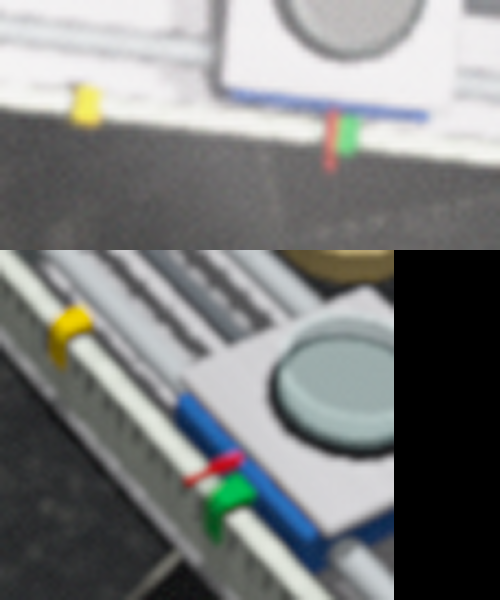

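Top view: red is about 16 zoomed px (roughly 7 mm with parallax) short of the green centre, matching the predicted 7.5 mm. Going on to about 342°.

```bash
python3 -c "
from h import *
crank(288,342,13.5)"
```

```text
rel [18.7 61.1 51.2] rad 63.9 cw angle -73.0 F [-3.4  5.1  7.2]
301.5 [0.172, 0.046, 0.096]
315.0 [0.339, 0.041, 0.181]
328.5 [0.5, -0.007, 0.265]
342.0 [0.646, -0.096, 0.344]
```

>>> jog_arm(steps=[{"dp": [0.17, 0.046, 0.09], "turn": [0, 0, 0], "claw": 0}, {"dp": [0.339, 0.041, 0.175], "turn": [0, 0, 0], "claw": 0}, {"dp": [0.5, -0.007, 0.26], "turn": [0, 0, 0], "claw": 0}, {"dp": [0.648, -0.097, 0.34], "turn": [0, 0, 0], "claw": 0}, {"dp": [0.648, -0.097, 0.34], "turn": [0, 0, 0], "claw": 0}, {"dp": [0.648, -0.097, 0.34], "turn": [0, 0, 0], "claw": 0}, {"dp": [0.648, -0.097, 0.34], "turn": [0, 0, 0], "claw": 0}])

```text
t: 9.65
ee_pos: [588.5, -111.4, 189.8]
orientation: [-1.254, 0.349, -1.05]
ft_force: [9.9, 3.3, -8.7]
width: 20.5
```

```bash
python3 -c "
from h import *
gap('g2'); crank(340,341,1)
grab('wrist','wrist9')"
```

```text
red (np.int32(10), [383.4, 371.5], [381, 371, 7, 3]) own y -375.9 x 534.3
red2 (np.int32(3), [385.0, 372.0], [384, 372, 3, 1]) own y -378.0 x 535.8
green (np.int32(57), [380.9, 379.0], [377, 374, 11, 13]) own y -382.8 x 525.0
rel [63.  18.1 51.5] rad 65.6 cw angle -16.0 F [ 9.6  3.2 -8.2]
341.0 [-0.044, 0.009, -0.016]
```

View pics/g2z.png

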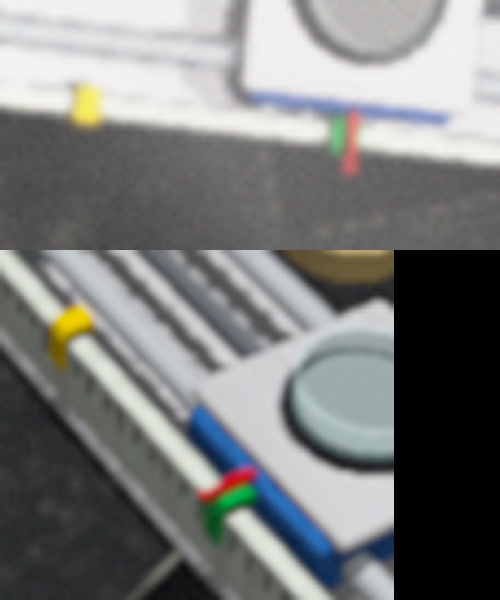

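View pics/wrist9.png

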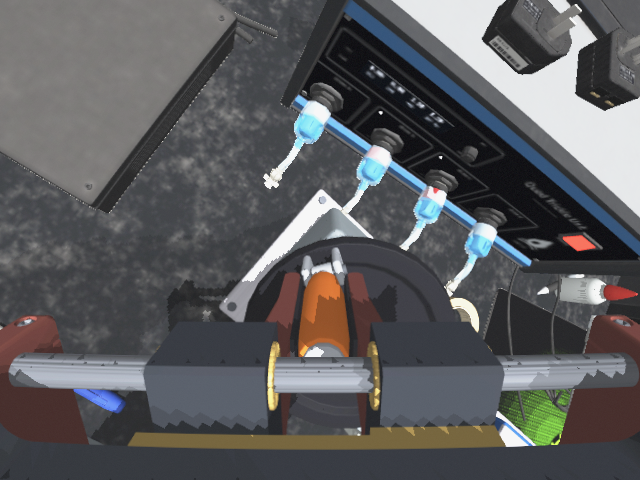

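```bash
python3 - <<'E'
from h import *
np.set_printoptions(suppress=True,precision=2)
w=pickle.load(open('pics/wrist9.pkl','rb'))
o,R=ray(w,[(322,270),(324,352)]); 
for i,hgt in ((0,20),(1,104)):
    q=o+R[i]*(((hub+hgt*n-o)@n)/(R[i]@n)); rel=(q-hub)@np.c_[r,ht,n]; print(rel,np.hypot(*rel[:2]),np.degrees(np.arctan2(rel[1],rel[0])))
t=pickle.load(open('pics/g2t.pkl','rb'));s=pickle.load(open('pics/g2s.pkl','rb'))
# tip/line of pointer: top x=351/5.556+395 ; triangulate tip: top(351,172) scene(203,497)
a=[351/5.556+395,168/5.556+265]; b=[203/4.375+330,(497-250)/4.375+320]
o1,r1=ray(t,[a]);o2,r2=ray(s,[b]);A=np.c_[r1[0],-r2[0]];tt=np.linalg.lstsq(A,o2-o1,rcond=None)[0];p=(o1+r1[0]*tt[0]+o2+r2[0]*tt[1])/2;print('pointer',p,p@oy, np.linalg.norm(o1+r1[0]*tt[0]-o2-r2[0]*tt[1]))
t1=pickle.load(open('pics/g1t.pkl','rb'))
a=[348/5.556+395,135/5.556+265]
for z in (48,50,52): print('green',onz(t1,[a],z)@oy)
for z in (50,54,58): print('ptr',onz(t,[[351/5.556+395,160/5.556+265]],z)@oy)
E
```

```text
[62.93 19.85 20.  ] 65.98403956229384 17.5105394308964
[ 64.62  18.77 104.  ] 67.28581782148841 16.193735245837726
pointer [ 468.41 -439.42   58.57] -379.6679081979883 0.09593870737814003
green [-380.68]
green [-380.05]
green [-379.42]
ptr [-382.08]
ptr [-380.81]
ptr [-379.55]
```

The pointer is at own y −379.6 against −380 for green, so it is centred. The hinge direction is now 17° anticlockwise of where it began. Releasing, then realigning the tool to the new hinge direction.

```bash
cat >> h.py <<'E'
f=np.radians(17); r2=r*np.cos(f)+ht*np.sin(f); ht2=np.cross(n,r2); RT2=Rtool(-n,-ht2)
E
python3 -c "
from h import *
plan(hub+65*r2+52*n,RT2); plan(hub+65*r2+70*n,RT2)"
```

```text
dp [-0.016  0.003 -0.002] turn [-0.0426  0.0056  0.0831]
dp [-0.118  0.015  0.199] turn [-0.0426  0.0056  0.0831]
```

>>> jog_arm(steps=[{"dp": [0, 0, 0], "turn": [0, 0, 0], "claw": 0.2}, {"dp": [0, 0, 0], "turn": [0, 0, 0], "claw": 0.45}, {"dp": [0, 0, 0], "turn": [0, 0, 0], "claw": 0.45}, {"dp": [0, 0, 0], "turn": [0, 0, 0], "claw": 0.45}])

```text
t: 10.13
ee_pos: [588.9, -111.4, 190.4]
orientation: [-1.254, 0.348, -1.051]
ft_force: [0.1, -0.2, -0.2]
width: 37.2
```

```bash
python3 -c "
from h import *
plan(hub+65*r2+52*n,RT2); plan(hub+65*r2+70*n,RT2);gap('g3')"
```

```text
dp [-0.024  0.005 -0.01 ] turn [-0.0426  0.006   0.0831]
dp [-0.125  0.017  0.19 ] turn [-0.0426  0.006   0.0831]
red (np.int32(10), [383.4, 371.5], [381, 371, 7, 3]) own y -375.9 x 534.3
red2 (np.int32(3), [385.0, 372.0], [384, 372, 3, 1]) own y -378.0 x 535.8
green (np.int32(58), [380.9, 379.0], [377, 374, 11, 13]) own y -382.8 x 525.0
```

View pics/g3z.png

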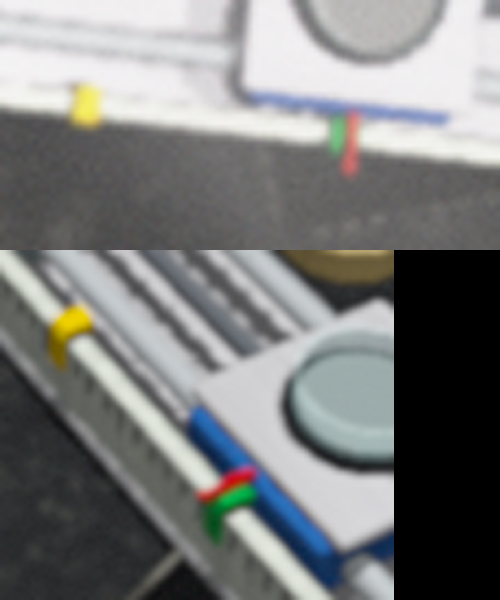

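The pointer stayed put on release and is about 0–1.5 mm from the tab centre. Realigning.

>>> jog_arm(steps=[{"dp": [-0.06, 0.01, 0.06], "turn": [-0.014, 0.002, 0.028], "claw": 0.45}, {"dp": [-0.1, 0.015, 0.13], "turn": [-0.028, 0.004, 0.055], "claw": 0.45}, {"dp": [-0.125, 0.017, 0.19], "turn": [-0.0426, 0.006, 0.083], "claw": 0.45}, {"dp": [-0.125, 0.017, 0.19], "turn": [-0.0426, 0.006, 0.083], "claw": 0.45}, {"dp": [-0.125, 0.017, 0.19], "turn": [-0.0426, 0.006, 0.083], "claw": 0.45}])

```text
t: 10.65
ee_pos: [578.9, -110.1, 205.9]
orientation: [-1.387, 0.126, -0.852]
ft_force: [0.5, -0.7, -1.0]
width: 39.4
```

```bash
python3 - <<'E'
from h import *
plan(hub+65*r2+70*n,RT2); w=grab('wrist','wrist10');print(ctrl.get_obs()['qpos'])
hg=hub+64*r2+20*n
for a in (77,90):
    a=np.radians(a);p=proj(w,[hg,hg+84*(n*np.sin(a)-r2*np.cos(a)),hub]);print(round(np.degrees(a)),p.round(1).tolist())
L=62;g=12;o=ctrl.get_obs()['ee_pos']
for a in range(90,-1,-10):
    a=np.radians(a);print(round(np.degrees(a)),((hg+L*(n*np.sin(a)-r2*np.cos(a))-g*n-o)/80).round(3).tolist())
E
```

```text
dp [-0.     0.001 -0.004] turn [-0.0003  0.0003  0.001 ]
[-0.23512155  0.2420181   2.04776258  0.13685227  0.38621578  0.29698696]
77 [[324.5, 260.7], [325.3, 366.2], [324.6, 330.9]]
90 [[324.5, 260.7], [325.2, 331.3], [324.6, 330.9]]
90 [-0.005, -0.01, -0.002]
80 [-0.074, -0.119, -0.043]
70 [-0.129, -0.226, -0.104]
60 [-0.17, -0.328, -0.183]
50 [-0.196, -0.422, -0.277]
40 [-0.205, -0.504, -0.383]
30 [-0.197, -0.572, -0.5]
20 [-0.173, -0.625, -0.622]
10 [-0.133, -0.661, -0.746]
0 [-0.079, -0.677, -0.868]
```

View pics/wrist10.png

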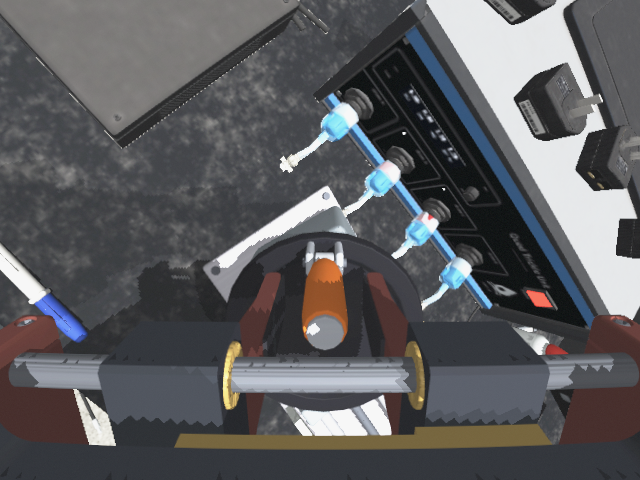

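The tool is aligned and the handle tip at (324,333) is at about 90°. Gripping and folding part way.

>>> jog_arm(steps=[{"dp": [0, 0, 0], "turn": [0, 0, 0], "claw": 0}, {"dp": [0, 0, 0], "turn": [0, 0, 0], "claw": 0}, {"dp": [0, 0, 0], "turn": [0, 0, 0], "claw": 0}, {"dp": [0, 0, 0], "turn": [0, 0, 0], "claw": 0}, {"dp": [-0.074, -0.119, -0.043], "turn": [0, 0, 0], "claw": 0}, {"dp": [-0.129, -0.226, -0.104], "turn": [0, 0, 0], "claw": 0}, {"dp": [-0.17, -0.328, -0.183], "turn": [0, 0, 0], "claw": 0}, {"dp": [-0.196, -0.422, -0.277], "turn": [0, 0, 0], "claw": 0}, {"dp": [-0.205, -0.504, -0.383], "turn": [0, 0, 0], "claw": 0}, {"dp": [-0.205, -0.504, -0.383], "turn": [0, 0, 0], "claw": 0}])

```text
t: 11.53
ee_pos: [562.1, -151.5, 174.3]
orientation: [-1.387, 0.128, -0.853]
ft_force: [-3.5, -3.9, 3.6]
width: 20.6
```

```bash
python3 - <<'E'
from h import *
w=grab('wrist','wrist11');o=ctrl.get_obs()
print(o['ft_force'],(o['ee_pos']-hub)@np.c_[r2,ht2,n])
hg=hub+64*r2+20*n
for a in range(0,91,10):
    a=np.radians(a);p=proj(w,[hg,hg+84*(n*np.sin(a)-r2*np.cos(a)),hub]);print(round(np.degrees(a)),p.round(1).tolist())
for a in range(40,-1,-10):
    a=np.radians(a);print(round(np.degrees(a)),((hg+62*(n*np.sin(a)-r2*np.cos(a))-12*n-o['ee_pos'])/80).round(3).tolist())
E
```

```text
[-4.13244252 -4.97370909  3.11943612] [15.55325681 -0.07903006 47.68672343]
0 [[324.4, 189.5], [324.9, 326.0], [324.6, 282.7]]
10 [[324.4, 189.5], [325.0, 337.5], [324.6, 282.7]]
20 [[324.4, 189.5], [325.1, 346.2], [324.6, 282.7]]
30 [[324.4, 189.5], [325.2, 351.2], [324.6, 282.7]]
40 [[324.4, 189.5], [325.3, 351.1], [324.6, 282.7]]
50 [[324.4, 189.5], [325.3, 344.5], [324.6, 282.7]]
60 [[324.4, 189.5], [325.4, 330.1], [324.6, 282.7]]
70 [[324.4, 189.5], [325.4, 306.4], [324.6, 282.7]]
80 [[324.4, 189.5], [325.3, 273.2], [324.6, 282.7]]
90 [[324.4, 189.5], [325.2, 231.4], [324.6, 282.7]]
40 [0.005, 0.01, 0.004]
30 [0.012, -0.058, -0.112]
20 [0.036, -0.111, -0.234]
10 [0.076, -0.146, -0.358]
0 [0.13, -0.163, -0.481]
```

View pics/wrist11.png

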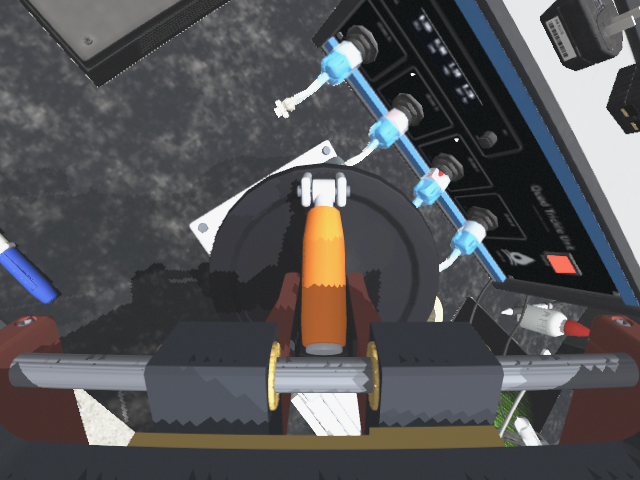

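The handle is folding, at about 40–50°, with its tip at (324,350), and the wheel is not turning. Continuing down.

>>> jog_arm(steps=[{"dp": [0.012, -0.03, -0.05], "turn": [0, 0, 0], "claw": 0}, {"dp": [0.012, -0.058, -0.112], "turn": [0, 0, 0], "claw": 0}, {"dp": [0.036, -0.111, -0.234], "turn": [0, 0, 0], "claw": 0}, {"dp": [0.076, -0.146, -0.358], "turn": [0, 0, 0], "claw": 0}, {"dp": [0.105, -0.155, -0.425], "turn": [0, 0, 0], "claw": 0}, {"dp": [0.13, -0.163, -0.475], "turn": [0, 0, 0], "claw": 0}, {"dp": [0.13, -0.163, -0.475], "turn": [0, 0, 0], "claw": 0}])

```text
t: 12.17
ee_pos: [572.1, -165.1, 135.8]
orientation: [-1.388, 0.13, -0.854]
ft_force: [-5.3, -8.1, 0.5]
width: 20.2
```

```bash
python3 - <<'E'
from h import *
w=grab('wrist','wrist12');o=ctrl.get_obs()
print(o['ft_force'],(o['ee_pos']-hub)@np.c_[r2,ht2,n])
hg=hub+64*r2+20*n
for a in range(0,31,5):
    a=np.radians(a);p=proj(w,[hg,hg+84*(n*np.sin(a)-r2*np.cos(a)),hub]);print(round(np.degrees(a)),p.round(1).tolist())
gap('g4')
E
```

```text
[-4.77287972 -8.87047146  0.51986079] [ 1.07133226 -0.12451609  8.09541977]
0 [[324.4, 170.7], [325.2, 343.1], [324.9, 288.8]]
5 [[324.4, 170.7], [325.3, 351.4], [324.9, 288.8]]
10 [[324.4, 170.7], [325.4, 359.2], [324.9, 288.8]]
15 [[324.4, 170.7], [325.5, 366.3], [324.9, 288.8]]
20 [[324.4, 170.7], [325.5, 372.6], [324.9, 288.8]]
25 [[324.4, 170.7], [325.6, 377.9], [324.9, 288.8]]
30 [[324.4, 170.7], [325.7, 382.1], [324.9, 288.8]]
red (np.int32(10), [383.4, 371.5], [381, 371, 7, 3]) own y -375.9 x 534.3
red2 (np.int32(3), [385.0, 372.0], [384, 372, 3, 1]) own y -378.0 x 535.8
red2 (np.int32(5), [378.0, 375.2], [376, 374, 5, 3]) own y -377.8 x 522.7
green (np.int32(56), [380.9, 378.9], [377, 374, 11, 13]) own y -382.7 x 525.1
```

View pics/wrist12.png

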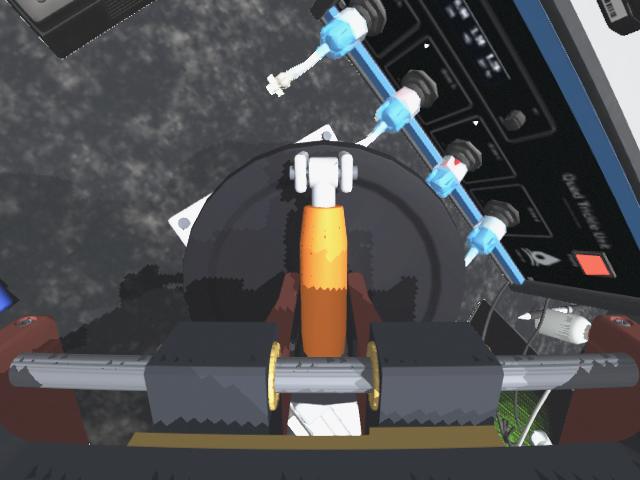

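View pics/g4z.png

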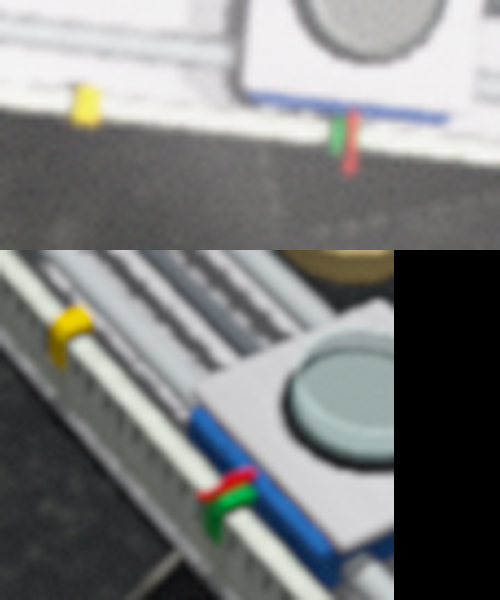

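The pointer is unmoved and the handle is nearly flat. Releasing, backing off along the axle and checking the fold angle.

>>> jog_arm(steps=[{"dp": [0, 0, 0], "turn": [0, 0, 0], "claw": 0.3}, {"dp": [0, 0, 0], "turn": [0, 0, 0], "claw": 0.6}, {"dp": [0, 0, 0], "turn": [0, 0, 0], "claw": 0.6}, {"dp": [-0.11, 0.014, 0.22], "turn": [0, 0, 0], "claw": 0.6}, {"dp": [-0.33, 0.04, 0.66], "turn": [0, 0, 0], "claw": 0.6}, {"dp": [-0.4, 0.05, 0.8], "turn": [0, 0, 0], "claw": 0.3}, {"dp": [-0.4, 0.05, 0.8], "turn": [0, 0, 0], "claw": 0}])

```text
t: 12.9
ee_pos: [540.6, -161.1, 203.3]
orientation: [-1.387, 0.125, -0.857]
ft_force: [-0.3, -0.5, 0.9]
width: 42.7
```

```bash
python3 - <<'E'
from h import *
np.set_printoptions(suppress=True,precision=1)
w=grab('wrist','wrist13');o=ctrl.get_obs()
print(o['ft_force'],(o['ee_pos']-hub)@np.c_[r2,ht2,n],o['width'])
M=np.c_[r2,ht2,n]
d=w
m=(mask(d,'orange')|mask(d,'yellow')); ys,xs=np.nonzero(m); P,z=pt(d,np.c_[xs,ys]); Q=(P-hub)@M
k=(abs(Q[:,1])<4)&(Q[:,2]>15)&(Q[:,2]<80)&(abs(Q[:,0])<70); Q=Q[k]
for lo in range(-24,56,8):
    b=Q[(Q[:,0]>=lo)&(Q[:,0]<lo+8)]
    if len(b): print(lo,len(b),np.median(b[:,2]))
print(np.degrees(np.arctan(np.polyfit(Q[:,0],Q[:,2],1)[0])))
u,v=np.meshgrid(np.arange(180,470),np.arange(100,400)); uv=np.c_[u.ravel(),v.ravel()];P=pt(d,uv)[0];F=(P-hub)@M; rr=np.hypot(F[:,0],F[:,1]);k=(rr<60)&(rr>25)&(abs(F[:,2])<10)&(abs(F[:,1])>15);F=F[k]
print('face',np.linalg.lstsq(np.c_[F[:,:2],np.ones(len(F))],F[:,2],rcond=None)[0]*[57.3,57.3,1])
E
```

```text
[ 0.4 -0.3 -0.3] [ 2.  -1.5 81.1] 38.62031567867907
-16 121 39.601079443618794
-8 138 39.293147629192205
0 127 38.37768379993887
8 133 37.5349171412022
16 127 36.632170543337125
24 95 35.694516139591336
32 35 34.52903332123578
40 39 32.38841036319357
48 18 30.893222149809766
-6.952027071805608
face [-0.  -0.1 -2.3]
```

View pics/wrist13.png

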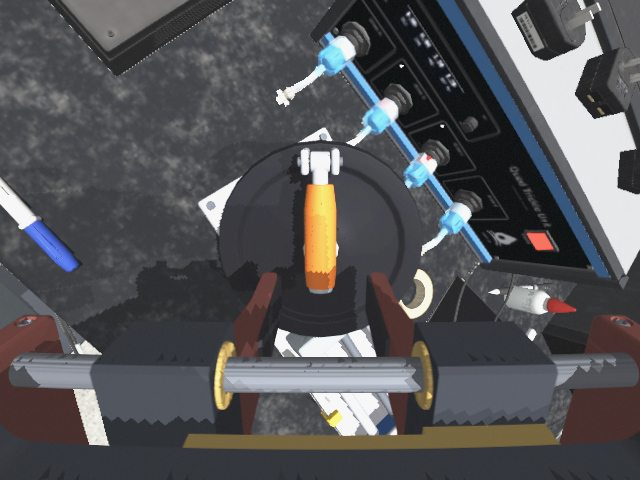

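The handle is up by about 7° (0.12 rad including sleeve taper), which is too close to the limit. I'll close the fingers and press it flat near its free end.

```bash
python3 - <<'E'
from h import *
for h_ in (50,42,36,32,29,26,24): print(h_);plan(hub-8*r2+h_*n,RT2)
E
```

```text
50
dp [ 0.094 -0.112 -0.383] turn [0.0001 0.0008 0.0019]
42
dp [ 0.139 -0.117 -0.472] turn [0.0001 0.0008 0.0019]
36
dp [ 0.173 -0.121 -0.539] turn [0.0001 0.0008 0.0019]
32
dp [ 0.195 -0.124 -0.583] turn [0.0001 0.0008 0.0019]
29
dp [ 0.212 -0.126 -0.617] turn [0.0001 0.0008 0.0019]
26
dp [ 0.229 -0.128 -0.65 ] turn [0.0001 0.0008 0.0019]
24
dp [ 0.24  -0.13  -0.672] turn [0.0001 0.0008 0.0019]
```

>>> jog_arm(steps=[{"dp": [0, 0, 0], "turn": [0, 0, 0], "claw": 0}, {"dp": [0, 0, 0], "turn": [0, 0, 0], "claw": 0}, {"dp": [0, 0, 0], "turn": [0, 0, 0], "claw": 0}, {"dp": [0, 0, 0], "turn": [0, 0, 0], "claw": 0}, {"dp": [0.05, -0.06, -0.2], "turn": [0, 0, 0], "claw": 0}, {"dp": [0.094, -0.112, -0.383], "turn": [0, 0, 0.002], "claw": 0}, {"dp": [0.139, -0.117, -0.472], "turn": [0, 0, 0.002], "claw": 0}, {"dp": [0.173, -0.121, -0.539], "turn": [0, 0, 0.002], "claw": 0}, {"dp": [0.195, -0.124, -0.583], "turn": [0, 0, 0.002], "claw": 0}, {"dp": [0.205, -0.125, -0.6], "turn": [0, 0, 0.002], "claw": 0}, {"dp": [0.205, -0.125, -0.6], "turn": [0, 0, 0.002], "claw": 0}])

```text
t: 13.87
ee_pos: [556.7, -171.3, 154.1]
orientation: [-1.388, 0.122, -0.851]
ft_force: [-10.7, -3.1, 11.9]
width: 0.3
```

```bash
python3 - <<'E'
from h import *
o=ctrl.get_obs();print(o['ft_force'],o['ft_force']@n,(o['ee_pos']-hub)@np.c_[r2,ht2,n],o['width'])
E
```

```text
[-10.65909658  -3.07475513  11.90939171] 15.24659945001318 [-8.21156508 -0.13183745 30.77619898] 0.26869832016391104
```

>>> jog_arm(steps=[{"dp": [0.008, 0, -0.017], "turn": [0, 0, 0], "claw": 0}, {"dp": [0.008, 0, -0.017], "turn": [0, 0, 0], "claw": 0}])

```text
t: 14.03
ee_pos: [557.8, -172.1, 154.2]
orientation: [-1.388, 0.12, -0.854]
ft_force: [-10.4, -5.0, 15.7]
width: 0.4
```

>>> jog_arm(steps=[{"dp": [-0.11, 0.014, 0.22], "turn": [0, 0, 0], "claw": 0}, {"dp": [-0.33, 0.04, 0.66], "turn": [0, 0, 0], "claw": 0}, {"dp": [-0.4, 0.05, 0.8], "turn": [0, 0, 0], "claw": 0.5}, {"dp": [-0.4, 0.05, 0.8], "turn": [0, 0, 0], "claw": 0.5}, {"dp": [-0.4, 0.05, 0.8], "turn": [0, 0, 0], "claw": 0.5}])

```text
t: 14.45
ee_pos: [526.4, -168.2, 219.2]
orientation: [-1.388, 0.118, -0.855]
ft_force: [-0.1, -0.1, -0.1]
width: 17.1
```

```bash
python3 - <<'E'
from h import *
np.set_printoptions(suppress=True,precision=1)
w=grab('wrist','wrist14');M=np.c_[r2,ht2,n]
def ang(d,M):
    m=(mask(d,'orange')|mask(d,'yellow')); ys,xs=np.nonzero(m); P,z=pt(d,np.c_[xs,ys]); Q=(P-hub)@M
    k=(abs(Q[:,1])<4)&(Q[:,2]>15)&(Q[:,2]<80)&(abs(Q[:,0])<70); Q=Q[k]
    print([(lo,round(float(np.median(Q[(Q[:,0]>=lo)&(Q[:,0]<lo+8),2])),1)) for lo in range(-16,48,8)],np.degrees(np.arctan(np.polyfit(Q[:,0],Q[:,2],1)[0])))
ang(w,M)
for t in ('wrist1','wrist2'): ang(pickle.load(open(f'pics/{t}.pkl','rb')),np.c_[r,ht,n])
gap('g5')
E
```

```text
[(-16, 31.0), (-8, 31.4), (0, 31.4), (8, 31.7), (16, 31.6), (24, 31.8), (32, 31.1), (40, 30.2)] -0.42490336801780254
[(-16, 31.1), (-8, 31.6), (0, 31.3), (8, 31.5), (16, 31.2), (24, 31.2), (32, 31.1), (40, 29.8)] -0.9244267225749467
[(-16, 30.9), (-8, 31.7), (0, 31.5), (8, 31.5), (16, 31.5), (24, 31.4), (32, 31.2), (40, 30.0)] -1.037918482499332
red (np.int32(11), [383.1, 371.6], [380, 371, 8, 3]) own y -375.8 x 533.8
red2 (np.int32(3), [385.0, 372.0], [384, 372, 3, 1]) own y -378.0 x 535.8
green (np.int32(57), [380.9, 378.9], [377, 374, 11, 13]) own y -382.7 x 525.1
```

View pics/g5z.png

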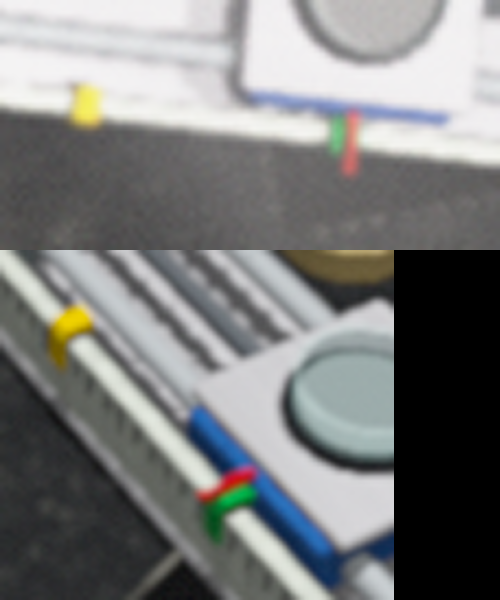

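View pics/wrist14.png

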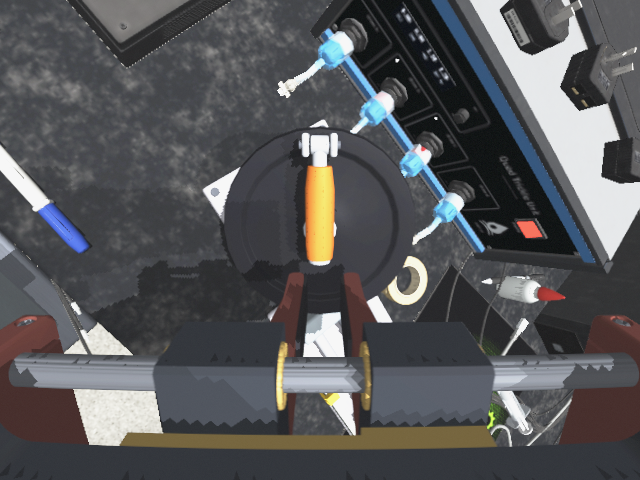

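The handle profile matches its original folded profile, the pointer is over the green tab and the arm is clear (0 N). Handing in.

```bash
python3 -c "
from h import *
print(ctrl.get_obs()['t']); print(ctrl.close_job())"
```

```text
14.6
the job is handed in; nothing more can be done
None
```

I unfolded the handle to about 90° without turning the wheel and cranked it clockwise about 343°. Then I folded it back, pressed it flat, backed the arm clear and handed in at t = 14.6 s. No verdict was reported.

**Pointer:** it is over the green tab. Two estimates of the distance from the tab's middle disagree slightly: about 0 mm by triangulation and wheel angle, about 1.5 mm by the tab's edges in the top view. Both are inside the 5 mm limit. It did not move during release, folding or pressing.

**Handle:** the gripped fold left it about 7° up, so I pressed it down near its free end. Afterwards its height profile matched the original folded one.

**Other checks:** wrist force was about 0 N with the arm clear of everything. The mug, tape and marker were not touched by any planned move. I did not measure their positions at the end.

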